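# Level the bench scale and weigh the drying moulds

### The arm

A 7-joint arm with a two-finger parallel gripper is mounted at the origin on a cart in front of the work surface, level with it; the furniture and walls round the work are solid. World frame = base frame: x ahead of the robot, y to its left, z up, the work surface at z = 0. Lengths are in m, angles in degrees, forces in N, time in s.
With the tool pointing down it reaches from about 0.425 to 1.025 m from the base axis. Payload 3.6 kg.
Tool frame: the origin (TCP) lies at the very end of the fingers, on their centre line; the grasp point (between the pads) lies 19 mm behind it; x points along the fingers, y is the direction in which the jaws open and shut, and the axes are right-handed (so a half turn about x gives the same grasp; the last joint's range is limited). The gripper opens to 85 mm and grips with 20 to 120 N. Pads are 22 mm wide; open, the fingers measure 114 mm over their backs; the gripper's body (76 mm by 85 mm) begins 54 mm behind the grasp point. The pads swing forward as they close: fully open they stand 13 mm farther back than shut.
Start: joints at [61.793, 33.873, 2.773, 92.16, -1.908, 54.013, -1.931], TCP at [0.282, -0.668, 0.204] pointing down, gripper open.
Joint ranges: [-153.93, 153.93], [-27.13, 128.08], [-72.61, 78.16], [10.71, 143.7], [-87.88, 267.88], [4.46, 118.87], [-176.78, 176.78]. Speed limits (degrees/s): [147.25, 147.25, 180, 180, 180, 180, 180].

### API

Orientations are given as a 3x3 rotation matrix whose columns are the frame's x, y, z axes.
In Python, from rig import robot gives the robot as it stands.
- The arm moves only by the tool drive_tool, never from a script. Its argument "increments" is text: rows parted by semicolons, each of 7 numbers parted by spaces: the opening, from -1 (shut) to 1 (fully open), so that 0 is half open, then the shift along the tool's x, y, z in mm, then the turn, a rotation vector about the tool's x, y, z in degrees. A call has 1 to 10 rows; each row shifts and turns the pose as measured when the row begins, along the tool's axes as they then stand; what a row does not reach is not made up. A row lasts 1/10 s, in which the tool goes at most 50 mm and 8.59 degrees, less where a joint would pass 70% of its speed; a pose out of reach is approached as far as the arm can. A call is refused whole if a number of a shift passes 50 or a number of a turn 8.59, either way. A call with a gripper value outside its range is refused whole. The fingers move at their own pace and stop on an object; "grip_force" is the grip in N (left out, the last holds). Time passes only in rows, so rows that do not move let the fingers close. It gives the time, the measured TCP pose, the force and the opening at its end, in the units of the state.
- robot.observe(): the state, without advancing time (a new reading comes with each control period).
- robot.capture(name): name is "scene" or "top" or "wrist"; returns (picture, depth): 420x560x3 uint8, red, green, blue; 420x560 float32, m along the optical axis (not along the pixel's ray), 0 where there is no reading.
- robot.camera_params(name): a dict with "K" (3x3 intrinsics, pixels), "T" (4x4, takes a point from camera to world coordinates). Camera axes: x right, y down, z forward; pixel columns grow to the right and rows downward; lengths in m; the calibration is good to about 2 mm. A picture is of the moment at which its call begins: read the wrist's pose just before it. camera_params takes no time and is no camera call; for the wrist camera it gives the pose at the moment of the call.
- robot.sign_off(): hands the job in, once; it reports no verdict.
The state is a dict: "clock": time; "q": joint angles; "qd": joint speeds; "joint_torque": joint torques, N m; "eef_pos": TCP position; "ee_rot": TCP orientation; "ft_force": force on the tool from outside, world axes, zero at the start; "moment": the same for the moment, N m; "opening": finger opening in m.
Only numpy, scipy, OpenCV 4.12 (cv2) and the standard library are available. Lean on these libraries where they do the work, as an engineer would, in place of code of your own. Each camera call takes 0.05 s, during which the arm holds its last target. There are 200 camera calls.

### The job

The small plaster moulds drying on the firebrick are to be weighed together on the bench scale at the left. First, with the pan still empty, turn the scale's two levelling screws until the bubble in each of its two vials lies between the lines; then set all the moulds side by side on the pan and, with the scale level, press the record button fully down and let it spring back. After that put all the moulds back on top of the firebrick, side by side, leaving the scale level and the other things on the bench where they are.

Things in the scene. Friction and masses are not known exactly. Their poses are not given: they have to be found in the camera images.
- scale_pan (a point): centre of the upper face of the scale's steel pan, 68 mm above the bench. The pan is 135 mm (x) by 180 mm (y), with a rim 3 mm high and 3 mm thick. Axes: x from the scale's front (vial, button, knobs) to its back, y to its left, z up. The scale is a grey box 200 mm by 190 mm, its top 60 mm above the bench, on a fixed foot at mid-back and a screw at each front corner; it does not slide
- vial_left (a point): centre of the left tubular bubble vial on the scale's front strip, 66 mm above the bench: a greenish window 43 x 11 mm in a black cradle, with two black lines 16 mm apart about its middle. It lies along the line from the scale's rear foot to the left knob, about 25 degrees off the scale's x axis, and shows only what the left screw does
- vial_right (a point): centre of the right tubular bubble vial on the scale's front strip, 66 mm above the bench: a greenish window 43 x 11 mm in a black cradle, with two black lines 16 mm apart about its middle. It lies along the line from the scale's rear foot to the right knob, about 25 degrees off the scale's x axis, and shows only what the right screw does
- bubble_left_centre (a point): centre of the bubble in the left vial, a white bar 10 mm long that moves along the vial towards the higher end; level when it lies wholly between the two lines, centred to 3 mm. It follows the screw at once, and the load on the pan does not move it
- bubble_right_centre (a point): centre of the bubble in the right vial, a white bar 10 mm long that moves along the vial towards the higher end; level when it lies wholly between the two lines, centred to 3 mm. It follows the screw at once, and the load on the pan does not move it
- screw_left_knob (a point): centre of the left levelling screw's knob at the scale's front left corner: upright black cylinder 32 mm across, 30 mm high, top 120 mm above the bench. Turned clockwise (seen from above) it raises its corner; the left bubble moves towards the knob, along (-0.91, 0.42) in the pan's axes, 6 mm per radian. Anticlockwise: back. 2.6 rad either way from level; turns easily (0.1 N m), stays put
- screw_right_knob (a point): centre of the right levelling screw's knob at the scale's front right corner: upright black cylinder 32 mm across, 30 mm high, top 120 mm above the bench. Turned clockwise (seen from above) it raises its corner; the right bubble moves towards the knob, along (-0.91, -0.42) in the pan's axes, 6 mm per radian. Anticlockwise: back. 2.6 rad either way from level; turns easily (0.1 N m), stays put
- record_button (a joint): how far the record button is pressed down: 0 is out, 0.006 m is fully down
- record_button_top (a point): centre of the upper face of the record button (when out), a grey round cap 22 mm across on a black housing on the scale's front strip, in the middle between the vials. It travels 6 mm down against a spring that needs 5 N to be fully down
- brick_top (a point): centre of the upper face of the firebrick, a sandy brown brick 227 mm (x) by 114 mm (y) by 44 mm high lying flat on the bench at the right; it does not move
- mould_1_centre (a point): small closed plaster mould, a pale block 48 mm (its x) by 40 mm (its y) by 34 mm high (its z) with a seam along the top and a small dark pour hole, 0.1 kg; the point is its centre. At the start it lies on the firebrick, its sides roughly parallel to the brick's. It is one of up to three alike; some may be absent
- mould_2_centre (a point): small closed plaster mould, a pale block 48 mm (its x) by 40 mm (its y) by 34 mm high (its z) with a seam along the top and a small dark pour hole, 0.1 kg; the point is its centre. At the start it lies on the firebrick, its sides roughly parallel to the brick's. It is one of up to three alike; some may be absent
- mould_3_centre (a point): small closed plaster mould, a pale block 48 mm (its x) by 40 mm (its y) by 34 mm high (its z) with a seam along the top and a small dark pour hole, 0.1 kg; the point is its centre. At the start it lies on the firebrick, its sides roughly parallel to the brick's. It is one of up to three alike; some may be absent
- salt_jar: bystander, leave alone: amber jar with black lid, 58 mm across, 70 mm high, at the right of the firebrick; the point is the centre of its underside
- ball_stand: bystander, leave alone: black glass ball on a weighted block, 49 x 54 mm, 110 mm high, in front of the black hinged mould; the point is the centre of its underside

How it is judged (in metres and radians):
On the way, in this order (a step that is already met when the one before it is completed fails the run):
1. both bubbles lie between their lines while the pan is empty (distance between bubble_left_centre and vial_left below 0.0032 m and distance between bubble_right_centre and vial_right below 0.0032 m and not (x of mould_1_centre in the frame of scale_pan between -0.07 and 0.07 m and y of mould_1_centre in the frame of scale_pan between -0.092 and 0.092 m and z of mould_1_centre in the frame of scale_pan between -0.01 and 0.07 m) and not (x of mould_2_centre in the frame of scale_pan between -0.07 and 0.07 m and y of mould_2_centre in the frame of scale_pan between -0.092 and 0.092 m and z of mould_2_centre in the frame of scale_pan between -0.01 and 0.07 m) and not (x of mould_3_centre in the frame of scale_pan between -0.07 and 0.07 m and y of mould_3_centre in the frame of scale_pan between -0.092 and 0.092 m and z of mould_3_centre in the frame of scale_pan between -0.01 and 0.07 m)), for 0.3 s.
2. all moulds are on the pan of the level scale (distance between bubble_left_centre and vial_left below 0.0032 m and distance between bubble_right_centre and vial_right below 0.0032 m and x of mould_1_centre in the frame of scale_pan between -0.07 and 0.07 m and y of mould_1_centre in the frame of scale_pan between -0.092 and 0.092 m and z of mould_1_centre in the frame of scale_pan between 0.008 and 0.034 m and x of mould_2_centre in the frame of scale_pan between -0.07 and 0.07 m and y of mould_2_centre in the frame of scale_pan between -0.092 and 0.092 m and z of mould_2_centre in the frame of scale_pan between 0.008 and 0.034 m and x of mould_3_centre in the frame of scale_pan between -0.07 and 0.07 m and y of mould_3_centre in the frame of scale_pan between -0.092 and 0.092 m and z of mould_3_centre in the frame of scale_pan between 0.008 and 0.034 m), for 0.3 s.
3. the record button is pressed fully down with all moulds on the pan and the scale level (all of step 2 and value of joint record_button above 0.0051 m), for 0.04 s.
4. the button has sprung back while all moulds are still on the pan (value of joint record_button below 0.0012 m and x of mould_1_centre in the frame of scale_pan between -0.07 and 0.07 m and y of mould_1_centre in the frame of scale_pan between -0.092 and 0.092 m and z of mould_1_centre in the frame of scale_pan between 0.008 and 0.034 m and x of mould_2_centre in the frame of scale_pan between -0.07 and 0.07 m and y of mould_2_centre in the frame of scale_pan between -0.092 and 0.092 m and z of mould_2_centre in the frame of scale_pan between 0.008 and 0.034 m and x of mould_3_centre in the frame of scale_pan between -0.07 and 0.07 m and y of mould_3_centre in the frame of scale_pan between -0.092 and 0.092 m and z of mould_3_centre in the frame of scale_pan between 0.008 and 0.034 m), for 0.1 s.
At the end, for the whole second after the job is handed in: every mould present lies directly on the firebrick (its centre over the brick's upper face and within 34 mm of it, so not stacked), each bubble's centre is within 3.2 mm of its vial's centre, and the button is out (distance between bubble_left_centre and vial_left below 0.0032 m and distance between bubble_right_centre and vial_right below 0.0032 m and value of joint record_button below 0.0012 m and x of mould_1_centre in the frame of brick_top between -0.115 and 0.115 m and y of mould_1_centre in the frame of brick_top between -0.058 and 0.058 m and z of mould_1_centre in the frame of brick_top between 0.008 and 0.034 m and x of mould_2_centre in the frame of brick_top between -0.115 and 0.115 m and y of mould_2_centre in the frame of brick_top between -0.058 and 0.058 m and z of mould_2_centre in the frame of brick_top between 0.008 and 0.034 m and x of mould_3_centre in the frame of brick_top between -0.115 and 0.115 m and y of mould_3_centre in the frame of brick_top between -0.058 and 0.058 m and z of mould_3_centre in the frame of brick_top between 0.008 and 0.034 m); the robot touches nothing.
It fails at once if the salt jar is moved more than 30 mm (distance of salt_jar from where it was at the start of the episode above 0.03 m).
It fails at once if the ball stand is moved more than 30 mm (distance of ball_stand from where it was at the start of the episode above 0.03 m).
Of mould_1, mould_2, mould_3 only 2 to 3 are there at a start; the rules pass over those that are not, and their reading is None.
At some moment in a run one of mould_1, mould_2, mould_3 may be knocked a few centimetres aside while the robot is not near it.
Once in a run the grip may slacken for a moment while it holds something.
It also fails if it takes over 210 s, if anything falls off the work surface, if the arm or the gripper's body presses on something with over 40 N, if the wrist force passes 120 N, or if a joint passes its speed limit or range.

## Working session

There is one attempt and no reset: what is moved stays moved. The work goes in short steps, Python scripts to look and compute and a tool call to move; the robot and the scene stay as the last step left them, time stands still between calls to the robot, and variables do not carry over. Pictures are saved under pics/ and viewed, about 12 in all and at most 16, crops included, and the job is handed in when it is done.

Besides the shell and the picture viewer there is one more tool, called after "Emit:" as a command line: name --argument value ..., lists and objects as JSON in quotes. drive_tool: Moves the arm, as the interface text tells. Its arguments: {"type":"object","properties":{"increments":{"type":"string"},"grip_force":{"type":"number"}},"required":["increments"]}

```bash
mkdir -p pics; cat > h.py <<'E'
import numpy as np, cv2
from rig import robot
def cap(n,name=None):
    P=robot.camera_params(n); im,d=robot.capture(n)
    if name: cv2.imwrite('pics/%s.png'%name,im[:,:,::-1])
    K=np.array(P['K']);T=np.array(P['T'])
    v,u=np.mgrid[:420,:560]
    c=np.stack([(u-K[0,2])/K[0,0]*d,(v-K[1,2])/K[1,1]*d,d],-1)
    W=c@T[:3,:3].T+T[:3,3]
    W[d==0]=np.nan
    return im,d,W,K,T
E
python3 - <<'E'
from h import *
for n in('top','scene'):
    im,d,W,K,T=cap(n,n+'0'); np.savez(n+'0.npz',im=im,W=W,K=K,T=T); print(n,T.round(3),K.round(1))
s=robot.observe(); print(s['eef_pos'],s['ee_rot'],s['opening'],s['clock'])
a=cv2.imread('pics/top0.png');cv2.imwrite('pics/top0b.png',cv2.resize(a,(800,600)))
E
```

```text
top [[-0.012 -0.996  0.088  0.395]
 [-1.     0.013  0.004 -0.025]
 [-0.005 -0.088 -0.996  1.254]
 [ 0.     0.     0.     1.   ]] [[425.8   0.  273. ]
 [  0.  425.8 213.2]
 [  0.    0.    1. ]]
scene [[-0.666 -0.471  0.578 -0.42 ]
 [-0.746  0.423 -0.515  0.769]
 [-0.002 -0.774 -0.633  1.108]
 [ 0.     0.     0.     1.   ]] [[442.7   0.  274.8]
 [  0.  442.7 210.1]
 [  0.    0.    1. ]]
[ 0.2811824  -0.6673761   0.20315403] [[-8.97359958e-04  3.88337672e-01 -9.21516710e-01]
 [ 1.82582318e-03 -9.21514909e-01 -3.88338691e-01]
 [-9.99997931e-01 -2.03100616e-03  1.17894658e-04]] 0.08519179169141422 0.1
```

View pics/top0b.png

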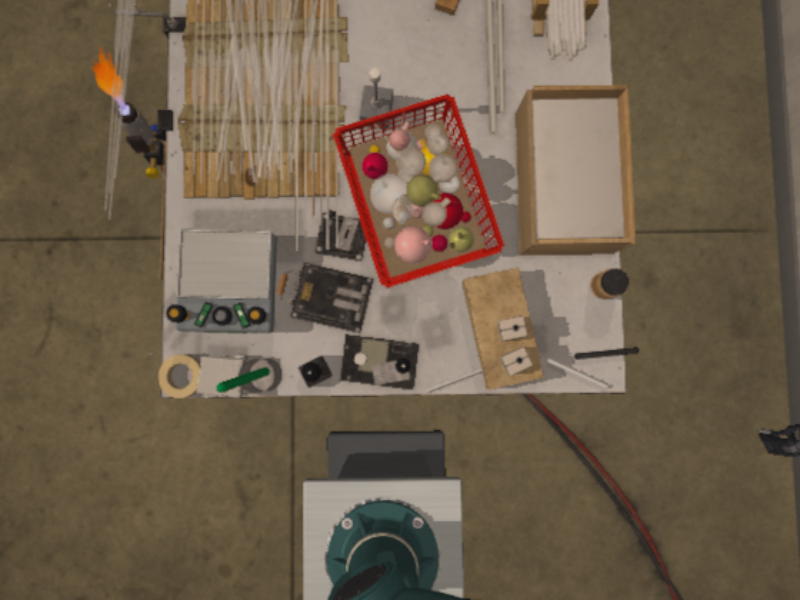

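View pics/scene0.png

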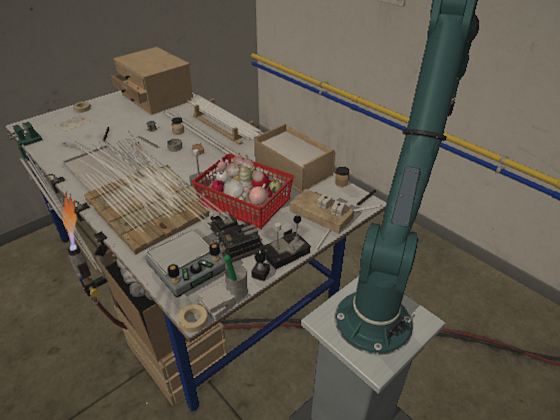

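The top view shows two moulds on the brick at (513,328) and (516,361) in the 800x600 picture. The scale's knobs are at (177,313) and (257,315), the button is at (222,315), and the pan centre is near (225,265).

```bash
python3 - <<'E'
from h import *
z=np.load('top0.npz');W=z['W'];K=z['K'];T=z['T']
def ray(u,v,h):
    r=T[:3,:3]@np.array([(u-K[0,2])/K[0,0],(v-K[1,2])/K[1,1],1]);return T[:3,3]+r*(h-T[2,3])/r[2]
for n,u,v,h in [('kl',177,313,.12),('kr',257,315,.12),('btn',222,315,.07),('vl',204,314,.066),('vr',240,315,.066),('pan c1',183,232,.07),('pan c2',271,232,.07),('pan c3',269,298,.07),('pan c4',180,298,.07),('m1',513,327,.078),('m2',517,361,.078),('b1',463,279,.044),('b2',519,268,.044),('b3',542,378,.044),('b4',486,388,.044),('ball',315,368,.1),('jar',612,283,.07),('green',243,378,.1)]:
    u*=.7;v*=.7
    p=W[int(v)-1:int(v)+2,int(u)-1:int(u)+2].reshape(-1,3); print(n,ray(u,v,h).round(3),np.nanmedian(p,0).round(3))
b=W[...]
# max height near scale region for obstacle check
for n,x0,x1,y0,y1 in [('scale',.5,.72,.2,.5),('front of scale',.38,.5,.2,.5),('torch',.6,1,.4,.65),('rightscale',.4,.7,0,.22),('brick',.38,.65,-.4,-.15)]:
    m=(W[...,0]>x0)&(W[...,0]<x1)&(W[...,1]>y0)&(W[...,1]<y1); print(n,np.nanmax(W[m][:,2]).round(3))
E
```

```text
kl [0.485 0.379 0.12 ] [0.485 0.381 0.122]
kr [0.479 0.229 0.12 ] [0.48  0.231 0.119]
btn [0.484 0.308 0.07 ] [0.484 0.305 0.084]
vl [0.486 0.345 0.066] [0.488 0.346 0.069]
vr [0.483 0.274 0.066] [0.485 0.273 0.067]
pan c1 [0.649 0.387 0.07 ] [0.65  0.387 0.072]
pan c2 [0.647 0.213 0.07 ] [0.66  0.226 0.003]
pan c3 [0.516 0.217 0.07 ] [0.519 0.219 0.06 ]
pan c4 [0.518 0.391 0.07 ] [0.52  0.394 0.07 ]
m1 [ 0.453 -0.257  0.078] [ 0.455 -0.257  0.078]
m2 [ 0.387 -0.263  0.078] [ 0.389 -0.26   0.079]
b1 [ 0.552 -0.167  0.044] [ 0.558 -0.169  0.003]
b2 [ 0.572 -0.28   0.044] [ 0.58  -0.289 -0.001]
b3 [ 0.353 -0.318  0.044] [ 0.355 -0.324  0.002]
b4 [ 0.335 -0.207  0.044] [ 0.335 -0.21   0.019]
ball [0.379 0.123 0.1  ] [0.38  0.125 0.096]
jar [ 0.537 -0.455  0.07 ] [ 0.537 -0.454  0.071]
green [0.362 0.259 0.1  ] [0.364 0.253 0.125]
scale 0.119
front of scale 0.127
torch 0.205
rightscale 0.158
brick 0.137
```

Emit:
drive_tool --increments "1 -50 0 0 0 0 0;1 -50 0 -30 -2 0 0;1 0 -1 -50 -4 0 0;1 0 -1 -50 -4 0 0;1 0 -1 -50 -4 0 0;1 0 -1 -50 -4 0 0;1 0 -1 -50 -4 0 0;1 0 -1 -50 -4 0 0;1 0 -1 -50 -4 0 0;1 0 -1 -50 -4 0 0"

```text
clock: 1.1
eef_pos: [0.6036, -0.4086, 0.2969]
ee_rot: [[-0.013, 0.837, -0.547], [0.004, -0.547, -0.837], [-1.0, -0.013, 0.004]]
ft_force: [1.4, 0.5, -0.3]
opening: 0.0856
```

Emit:
drive_tool --increments "1 0 -3 -50 -4 0 0;1 0 -3 -50 -4 0 0;1 0 -3 -50 -4 0 0;1 0 -3 -50 -4 0 0;1 0 -3 -50 -4 0 0;1 0 -3 -50 -4 0 0;1 0 -3 -50 -4 0 0;1 0 -3 -50 -4 0 0;1 0 -3 -50 -4 0 0;1 0 -3 -50 -4 0 0"

```text
clock: 2.1
eef_pos: [0.6961, 0.0715, 0.2906]
ee_rot: [[-0.02, 0.989, 0.147], [0.006, 0.148, -0.989], [-1.0, -0.019, -0.009]]
ft_force: [1.0, -0.7, 0.7]
opening: 0.0854
```

Emit:
drive_tool --increments "1 0 -5 -50 -4 0 0;1 0 -5 -50 -4 0 0;1 0 -5 -50 -4 0 0;1 0 -5 -50 -4 0 0;1 0 -5 -50 -4 0 0;1 0 -5 -50 -4 0 0;1 0 -5 -50 -4 0 0;1 0 0 0 0 0 0"

```text
clock: 2.9
eef_pos: [0.5322, 0.3896, 0.2919]
ee_rot: [[-0.029, 0.782, 0.622], [0.01, 0.622, -0.783], [-1.0, -0.017, -0.026]]
ft_force: [-0.9, 0.3, -0.2]
opening: 0.0856
```

```bash
python3 - <<'E'
from h import *
s=robot.observe(); print(s['eef_pos'],s['q'])
im,d,W,K,T=cap('wrist','w1'); np.savez('w1.npz',im=im,W=W,K=K,T=T); print(T.round(3))
E
```

```text
[0.53216323 0.3895697  0.29190735] [-17.23840312  27.852628   -32.62399515  94.19510159  14.56603099
  63.32972212 -15.09077076]
[[ 0.782  0.599  0.172  0.485]
 [ 0.622 -0.744 -0.242  0.453]
 [-0.017  0.296 -0.955  0.463]
 [ 0.     0.     0.     1.   ]]
```

View pics/w1.png

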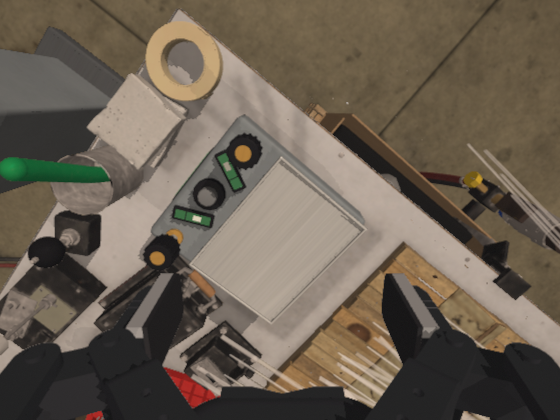

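The wrist view shows the scale. The left knob is at (244,152), the right knob at (160,252), the vials at (231,171) and (193,217), and the button at (209,193).

```bash
python3 - <<'E'
from h import *
z=np.load('w1.npz');W=z['W'];im=z['im'];K=z['K'];T=z['T']
c=im[115:275,135:275,::-1];cv2.imwrite('pics/w1c.png',cv2.resize(c,None,fx=3.7,fy=3.7,interpolation=cv2.INTER_CUBIC))
def ray(u,v,h):
    r=T[:3,:3]@np.array([(u-K[0,2])/K[0,0],(v-K[1,2])/K[1,1],1]);return T[:3,3]+r*(h-T[2,3])/r[2]
for n,u,v,h in [('kl',244,152,.12),('kr',158,254,.12),('btn',209,193,.084),('p1',283,158,.071),('p2',364,231,.071),('p3',271,322,.071),('p4',191,262,.071)]: print(n,ray(u,v,h).round(4),W[v,u].round(4))
# knob tops from depth
for c in((.485,.38),(.48,.23)):
    m=(np.hypot(W[...,0]-c[0],W[...,1]-c[1])<.03)&(W[...,2]>.114)&(W[...,2]<.126); p=W[m]; print(len(p),((p.min(0)+p.max(0))/2).round(4),np.ptp(p,axis=0).round(4))
m=(abs(W[...,0]-.484)<.014)&(abs(W[...,1]-.306)<.014)&(W[...,2]>.078);p=W[m];print('btn',len(p),((p.min(0)+p.max(0))/2).round(4),p[:,2].max())
E
```

```text
kl [0.4839 0.3853 0.12  ] [0.4839 0.3857 0.1222]
kr [0.4771 0.2384 0.12  ] [0.477  0.2382 0.1197]
btn [0.4805 0.3163 0.084 ] [0.4805 0.3152 0.081 ]
p1 [0.5222 0.3976 0.071 ] [0.5221 0.3978 0.0719]
p2 [0.6526 0.3895 0.071 ] [0.6516 0.3899 0.0733]
p3 [0.6446 0.2187 0.071 ] [0.6457 0.2171 0.0683]
p4 [0.5139 0.2245 0.071 ] [0.514  0.2237 0.0696]
883 [0.4837 0.3846 0.1191] [0.0338 0.0341 0.0096]
671 [0.4787 0.234  0.1177] [0.0337 0.0348 0.0072]
btn 268 [0.4808 0.3099 0.0811] 0.08402427650528882
```

View pics/w1c.png

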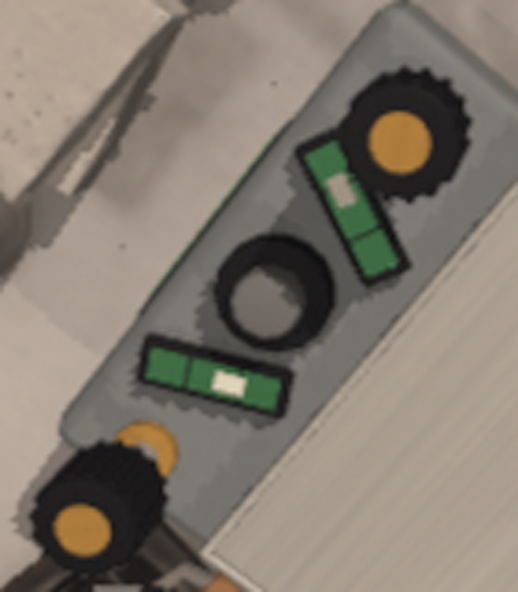

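```bash
cat >> h.py <<'E'
from scipy.spatial.transform import Rotation as Rn
def go(p,yaw,s=None):
    "tool-frame shift (mm) and rotvec (deg) to reach p, jaws (tool y) at yaw, pointing down"
    s=s or robot.observe(); R=np.array(s['ee_rot']); a=np.radians(yaw)
    y=np.array([np.cos(a),np.sin(a),0]); x=np.array([0,0,-1.]); D=np.stack([x,y,np.cross(x,y)],1)
    cy=np.degrees(np.arctan2(R[1,1],R[0,1]))
    print('pos',np.round(s['eef_pos'],4),'yaw',round(cy,1),'t',round(s['clock'],1),'q7',round(s['q'][6]))
    print('shift',(R.T@(np.array(p)-s['eef_pos'])*1000).round(1),'turn',np.degrees(Rn.from_matrix(R.T@D).as_rotvec()).round(2))
    print('unrotated-goal shift',(D.T@(np.array(p)-s['eef_pos'])*1000).round(1))
E
python3 -c "
from h import *
go([.4845,.383,.15],38.5)"
```

```text
pos [0.5355 0.3858 0.2914] yaw 38.2 t 3.0 q7 -15
shift [142.7 -39.3 -26.2] turn [-0.32 -1.26  0.99]
unrotated-goal shift [141.4 -41.6 -29.5]
```

Emit:
drive_tool --increments "0.3 0 -20 -15 0 -1.3 1;0.3 45 -20 -15 0 0 0;0.3 45 0 0 0 0 0;0.3 40 0 0 0 0 0;0.3 0 0 0 0 0 0;0.3 0 0 0 0 0 0"

```text
clock: 3.55
eef_pos: [0.4924, 0.3788, 0.1597]
ee_rot: [[0.008, 0.793, 0.609], [-0.004, 0.609, -0.793], [-1.0, 0.004, 0.008]]
ft_force: [-0.1, 0.5, 0.7]
opening: 0.0555
```

```bash
python3 -c "
from h import *
go([.4845,.383,.093],38.5)
print(robot.observe()['opening'])"
```

```text
pos [0.4924 0.3788 0.1597] yaw 37.5 t 3.5 q7 -25
shift [66.6 -4.  -8.7] turn [-1.    0.44 -0.24]
unrotated-goal shift [66.7 -3.5 -8.2]
0.05554174113939791
```

Emit:
drive_tool --increments "0.3 0 -4 -8 -1 0.4 -0.2;0.3 20 0 0 0 0 0;0.3 25 0 0 0 0 0;0.3 20 0 0 0 0 0;0.3 0 0 0 0 0 0" --grip_force 25

```text
clock: 4.05
eef_pos: [0.4921, 0.3885, 0.1043]
ee_rot: [[0.015, 0.784, 0.62], [0.013, 0.62, -0.784], [-1.0, 0.02, -0.001]]
ft_force: [-0.0, -0.5, -0.5]
opening: 0.0557
```

```bash
python3 -c "
from h import *
go([.4845,.383,.093],38.5)
print(robot.observe()['opening'])"
```

```text
pos [0.4921 0.3885 0.1043] yaw 38.3 t 4.0 q7 -27
shift [11.1 -9.6 -0.4] turn [-0.16 -0.05 -1.17]
unrotated-goal shift [11.3 -9.4 -0.4]
0.05571700700363227
```

Emit:
drive_tool --increments "0.3 5 -9 0 0 0 -1.2;0.3 7 0 0 0 0 0;-0.6 0 0 0 0 0 0;-0.6 0 0 0 0 0 0;-0.6 0 0 0 0 0 0;-0.6 0 0 0 0 0 0" --grip_force 25

```text
clock: 4.65
eef_pos: [0.4881, 0.3865, 0.0984]
ee_rot: [[0.006, 0.784, 0.62], [0.007, 0.62, -0.785], [-1.0, 0.009, -0.002]]
ft_force: [-0.5, 0.1, -1.0]
opening: 0.0166
```

```bash
python3 -c "
from h import *
go([.4845,.383,.093],38.5)
s=robot.observe();print(s['opening'],s['ft_force'],s['q'])"
```

```text
pos [0.4881 0.3865 0.0984] yaw 38.3 t 4.7 q7 -27
shift [ 5.3 -5.   0.5] turn [-0.18 -0.11 -0.53]
unrotated-goal shift [ 5.4 -4.9  0.5]
0.016608611971994088 [-0.46176248  0.115358   -0.98655102] [-23.87461636  36.2251299  -26.78576652 109.7111421   24.83394323
  39.23469139 -27.27879496]
```

```bash
python3 - <<'E'
from h import *
im,d,W,K,T=cap('wrist','w2'); np.savez('w2.npz',im=im,W=W,K=K,T=T)
E
```

```text
(no output)
```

View pics/w2.png

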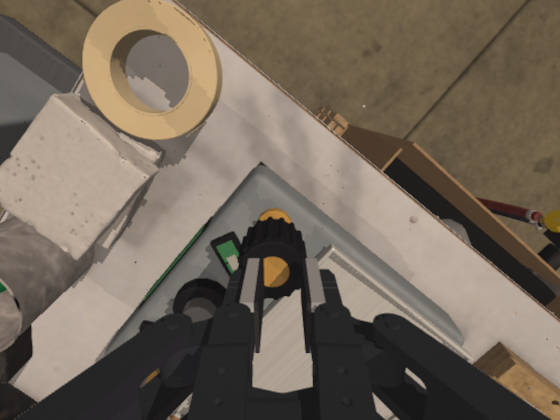

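The picture shows the fingertips at about (255,262) and (312,262), apparently beside the near half of the left knob, whose top is at (273,270). I will check this in numbers.

```bash
python3 - <<'E'
from h import *
z=np.load('w2.npz');W=z['W'];K=z['K'];T=z['T']
s=robot.observe();R=np.array(s['ee_rot']);e=np.array(s['eef_pos'])
L=(W-e)@R*1000
print('cam in tool',(R.T@(T[:3,3]-e)*1000).round(1))
for u,v in [(273,270),(273,240),(285,285),(250,262),(312,262),(315,300),(247,300),(270,215),(258,262),(305,262),(320,290)]: print(u,v,L[v,u].round(1),W[v,u].round(4))
m=(L[...,0]>-27)&(L[...,0]<-15)&(abs(L[...,1])<50)&(abs(L[...,2])<50)
p=L[m];print(np.percentile(p,[1,50,99],axis=0).round(1))
E
```

```text
cam in tool [-169.5    0.   -83.5]
273 270 [-24.   -4.3  -1.9] [0.4834 0.3851 0.1224]
273 240 [-21.7  -4.2 -16.2] [0.4746 0.3964 0.1201]
285 285 [-22.9   1.4   6.8] [0.4932 0.3818 0.1212]
250 262 [-36.8 -13.6 -12.9] [0.4692 0.3878 0.135 ]
312 262 [-34.4  12.9 -11.6] [0.4908 0.4033 0.1329]
315 300 [-63.7  11.5 -12.3] [0.4891 0.4028 0.1622]
247 300 [-63.3 -12.4 -12. ] [0.4705 0.3877 0.1616]
270 215 [31.7 -7.5 -8.7] [0.477  0.3889 0.0666]
258 262 [-34.3 -10.4 -11.6] [0.4725 0.3888 0.1326]
305 262 [-33.8   9.9 -11.3] [0.4886 0.4012 0.1323]
320 290 [-57.1  14.  -12.1] [0.4912 0.4042 0.1556]
[[-24.8 -20.  -17.6]
 [-22.8  -2.4  -6.6]
 [-15.6   9.3  13.7]]
```

```bash
python3 - <<'E'
from h import *
for f in('w1','w2'):
    z=np.load(f+'.npz');W=z['W'];T=z['T']
    R0=np.array([[0,0,0]]) 
    # tool frame from camera: fixed transform
    s=robot.observe();R=np.array(s['ee_rot']);e=np.array(s['eef_pos'])
    T2=np.load('w2.npz')['T'];M=np.eye(4);M[:3,:3]=R;M[:3,3]=e
    C=np.linalg.inv(M)@T2            # cam->tool
    G=C@np.linalg.inv(T)
    L=(W@G[:3,:3].T+G[:3,3])*1000
    c=L[250:420:10][:, [100,130,150,165,180,245,252,258,305,310,315,320,390,410,430]]
    m=(L[...,0]<-26)
    v,u=np.where(m)
    for uu in ((140,160,170,175,180,395,400,410,420) if f=='w1' else (244,248,252,256,260,306,310,314,318,322)):
        r=v[u==uu]
        if len(r): vv=r.min(); print(f,uu,vv,L[vv,uu].round(1),L[min(vv+5,419),uu].round(1))
E
```

```text
w1 140 290 [-50.7 -55.6  -8. ] [-53.2 -54.7  -7.4]
w1 160 275 [-46.2 -48.8 -12.1] [-49.7 -47.7 -11.9]
w1 170 273 [-44.1 -45.5 -11.8] [-48.3 -44.1 -12. ]
w1 175 273 [-43.6 -43.6 -11.5] [-46.8 -42.7 -11.1]
w1 180 275 [-40.9 -42.6  -9. ] [-41.7 -42.5  -7.1]
w1 395 273 [-44.3  45.6 -12. ] [-49.1  44.1 -12.5]
w1 400 273 [-43.7  47.9 -11.6] [-48.1  46.4 -11.9]
w1 410 282 [-51.9  49.  -12.4] [-55.4  47.8 -12.4]
w1 420 287 [-47.7  55.   -7.6] [-51.5  53.6  -7.7]
w2 244 269 [-33.4 -16.7  -7.7] [-37.7 -16.3  -7.7]
w2 248 259 [-32.7 -14.9 -12.2] [-37.3 -14.5 -12.2]
w2 252 258 [-30.3 -13.4 -11.4] [-35.3 -12.9 -11.7]
w2 256 258 [-31.2 -11.5 -11.9] [-35.4 -11.2 -11.7]
w2 260 258 [-31.7  -9.7 -12.2] [-36.1  -9.5 -12.1]
w2 306 258 [-31.2  10.5 -11.9] [-35.4  10.2 -11.7]
w2 310 258 [-30.3  12.3 -11.4] [-35.3  11.9 -11.6]
w2 314 258 [-32.3  13.9 -12.5] [-35.8  13.6 -11.9]
w2 318 264 [-37.2  15.2 -12.2] [-40.3  14.9 -11.5]
w2 322 269 [-34.   17.4  -8. ] [-39.6  16.7  -8.8]
```

Judging by the picture, the fingertips end about 30 mm short of the reported TCP and hang above the knob. I will open, go down in small steps and watch the force.

Emit:
drive_tool --increments "0.3 0 0 0 0 0 0;0.3 0 0 0 0 0 0;0.3 0 -5 -1 0 0 0;0.3 10 0 0 0 0 0;0.3 10 0 0 0 0 0;0.3 0 0 0 0 0 0;-0.6 0 0 0 0 0 0;-0.6 0 0 0 0 0 0;-0.6 0 0 0 0 0 0;-0.6 0 0 0 0 0 0" --grip_force 25

```text
clock: 5.7
eef_pos: [0.4838, 0.3845, 0.0762]
ee_rot: [[0.006, 0.785, 0.62], [0.008, 0.62, -0.785], [-1.0, 0.01, -0.002]]
ft_force: [0.2, -0.0, -1.4]
opening: 0.0308
```

Emit:
drive_tool --increments "0.3 0 0 0 0 0 0;0.3 0 0 0 0 0 0;0.3 10 0 0 0 0 0;0.3 0 0 0 0 0 0;-0.6 0 0 0 0 0 0;-0.6 0 0 0 0 0 0;-0.6 0 0 0 0 0 0;-0.6 0 0 0 -5 0 0;-0.6 0 0 0 -8 0 0;-0.6 0 0 0 -8 0 0" --grip_force 30

```text
clock: 6.7
eef_pos: [0.4836, 0.3845, 0.0652]
ee_rot: [[0.007, 0.501, 0.866], [0.007, 0.866, -0.501], [-1.0, 0.01, 0.002]]
ft_force: [-0.4, 0.4, -2.8]
opening: 0.031
```

```bash
python3 - <<'E'
from h import *
go([.4838,.3847,.066],108)
s=robot.observe();print(s['opening'],s['ft_force'],s['moment'])
im,d,W,K,T=cap('wrist','w3')
E
```

```text
pos [0.4836 0.3845 0.0652] yaw 59.9 t 6.7 q7 -13
shift [-0.8  0.3  0.1] turn [-48.05   0.34  -0.47]
unrotated-goal shift [-0.8  0.1  0.3]
0.031021469685284856 [-0.36996017  0.37278288 -2.76462382] [ 0.11436018  0.03190427 -0.16920397]
```

View pics/w3.png

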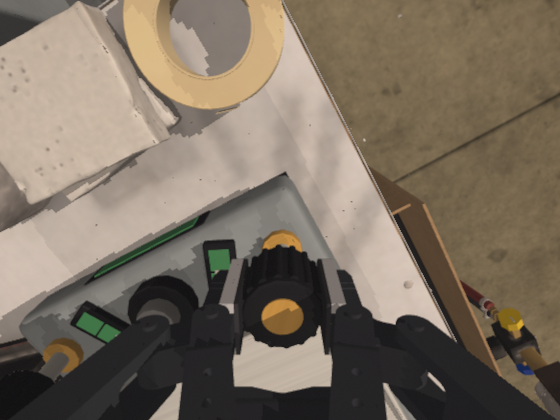

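The grip on the left knob is good: the knob at (282,315) sits between the pads. I will keep turning it anticlockwise.

Emit:
drive_tool --increments "-0.6 0 0 0 -8 0 0;-0.6 0 0 0 -8 0 0;-0.6 0 0 0 -8 0 0;-0.6 0 0 0 -8 0 0;-0.6 0 0 0 -8 0 0;-0.6 0 0 0 -8 0 0;-0.6 0 0 0 0 0 0"

```text
clock: 7.45
eef_pos: [0.4831, 0.3845, 0.0641]
ee_rot: [[0.004, -0.324, 0.946], [0.009, 0.946, 0.324], [-1.0, 0.007, 0.007]]
ft_force: [-0.3, 0.4, 1.5]
opening: 0.0309
```

```bash
python3 - <<'E'
from h import *
go([.4838,.3847,.066],108)
s=robot.observe();print(s['opening'],s['ft_force'],s['q'])
im,d,W,K,T=cap('wrist','w4'); np.savez('w4.npz',im=im,W=W,K=K,T=T)
def proj(p):
    q=np.linalg.inv(T)@np.r_[p,1]; q=K@q[:3]; return q[:2]/q[2]
print(proj([.487,.348,.066]),proj([.483,.276,.066]))
t,d,Wt,Kt,Tt=cap('top')
c=t[200:245,110:195]; c=cv2.resize(c,None,fx=6,fy=6,interpolation=cv2.INTER_CUBIC)
cv2.imwrite('pics/w4m.png',np.vstack([im,np.pad(c,((0,0),(0,560-c.shape[1]),(0,0)))])[:600,:,::-1] if 0 else np.hstack([im[:, :280],cv2.resize(c,(510,270)).repeat(1,0) if 0 else np.pad(c,((0,420-c.shape[0]),(0,0),(0,0)))])[:,:,::-1])
E
```

```text
pos [0.4831 0.3845 0.0641] yaw 108.9 t 7.5 q7 27
shift [-1.9 -0.1  0.8] turn [ 0.93  0.38 -0.41]
unrotated-goal shift [-1.9 -0.1  0.7]
0.03088757538919152 [-0.25489386  0.36376593  1.50033631] [-13.43649082  43.34878545 -43.28030248 110.77752413  43.34489284
  42.98339083  26.74476058]
[212.00600915 237.87488256] [ 73.1521731  188.14162504]
```

View pics/w4m.png

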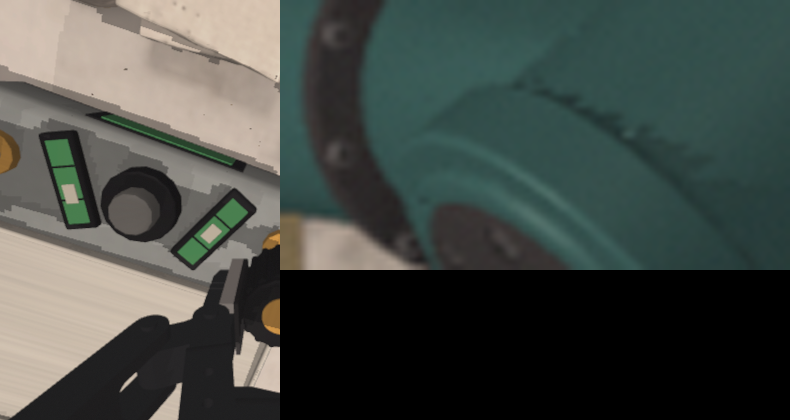

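Both vials can be seen: the left bubble at (210,233) looks centred, and the right one at (70,193) is off towards the rear. I will measure them with profiles along each vial.

```bash
cat >> h.py <<'E'
def bub(im,W,T,K,knob,foot,guess,name):
    "profile along vial: project axis points, print green/bubble/line segments"
    d=np.array(knob)-np.array(foot); d/=np.linalg.norm(d); n=np.array([-d[1],d[0]]); Ti=np.linalg.inv(T)
    # refine window centre: green or white px on the plane near guess
    hsv=cv2.cvtColor(im,cv2.COLOR_RGB2HSV); out=[]
    v,u=np.mgrid[:420,:560]
    r=np.stack([(u-K[0,2])/K[0,0],(v-K[1,2])/K[1,1],u*0+1.],-1)@T[:3,:3].T
    P=T[:3,3]+r*((.066-T[2,3])/r[...,2])[...,None]
    a=(P[...,:2]-guess)@d; b=(P[...,:2]-guess)@n
    box=(abs(a)<.032)&(abs(b)<.016)
    g=box&(hsv[...,0]>50)&(hsv[...,0]<80)&(hsv[...,1]>100)&(hsv[...,2]>70)
    a0,a1=np.percentile(a[g],[.5,99.5]); b0=np.median(b[g]); 
    w=box&(abs(b-b0)<.004)&(hsv[...,1]<70)&(hsv[...,2]>130)&(a>a0)&(a<a1)
    print(name,'green',(a0*1e3).round(1),(a1*1e3).round(1),'bubble n',w.sum(),'offset to knob mm',((np.median(a[w])-(a0+a1)/2)*1e3).round(2),'len',(np.ptp(np.percentile(a[w],[2,98]))*1e3).round(1))
def bubs(im,W,T,K):
    foot=(.645,.304) 
    bub(im,W,T,K,(.484,.3845),foot,(.487,.347),'L'); bub(im,W,T,K,(.479,.233),foot,(.484,.275),'R')
E
python3 - <<'E'
from h import *
for f in('w1','w4'):
    z=np.load(f+'.npz'); bubs(z['im'],z['W'],z['T'],z['K'])
E
```

```text
L green -18.4 23.2 bubble n 39 offset to knob mm 6.69 len 8.8
R green -17.3 23.7 bubble n 51 offset to knob mm -5.2 len 10.5
L green -18.4 23.8 bubble n 243 offset to knob mm -0.71 len 10.0
R green -17.6 24.6 bubble n 259 offset to knob mm -5.55 len 9.8
```

Emit:
drive_tool --increments "0.3 0 0 0 0 0 0;0.3 0 0 0 0 0 0;0.3 -40 0 0 0 0 0;0.3 -25 -10 0 0 0 0;0.3 0 -45 0 4 0 0;0.3 0 -45 0 4 0 0;0.3 0 -40 0 0 0 0;0.3 0 0 0 0 0 0;0.3 0 0 0 0 0 0"

```text
clock: 8.45
eef_pos: [0.5197, 0.246, 0.1318]
ee_rot: [[0.008, -0.169, 0.986], [0.008, 0.986, 0.169], [-1.0, 0.006, 0.009]]
ft_force: [-1.1, 0.8, 0.9]
opening: 0.0558
```

```bash
python3 - <<'E'
from h import *
go([.4787,.2335,.066],100)
s=robot.observe();print(s['opening'],s['ft_force'])
im,d,W,K,T=cap('wrist'); 
for u in [0]:
    m=(np.hypot(W[...,0]-.479,W[...,1]-.233)<.028)&(W[...,2]>.112)&(W[...,2]<.127); p=W[m]; q=np.percentile(p,[2,98],axis=0); print(len(p),q.mean(0).round(4),np.ptp(q,axis=0).round(4))
bubs(im,W,T,K)
E
```

```text
pos [0.5197 0.246  0.1318] yaw 99.8 t 8.4 q7 35
shift [ 65.4  -5.8 -43.1] turn [-0.25  0.51 -0.37]
unrotated-goal shift [ 65.8  -5.2 -42.5]
0.05579682903773783 [-1.05541522  0.76384502  0.9415249 ]
2924 [0.4773 0.2344 0.1179] [0.0293 0.0293 0.005 ]
L green -18.4 23.6 bubble n 142 offset to knob mm -0.34 len 9.9
R green -17.3 24.5 bubble n 154 offset to knob mm -5.72 len 10.0
```

Emit:
drive_tool --increments "0.3 0 -6 -22 0 0.5 -0.4;0.3 0 0 -21 0 0 0;0.3 0 0 0 0 0 0;0.3 0 0 0 0 0 0"

```text
clock: 8.9
eef_pos: [0.4771, 0.2376, 0.132]
ee_rot: [[0.001, -0.174, 0.985], [0.002, 0.985, 0.174], [-1.0, 0.001, 0.002]]
ft_force: [0.1, 0.2, -1.2]
opening: 0.0557
```

```bash
python3 - <<'E'
from h import *
go([.478,.234,.066],100)
E
```

```text
pos [0.4771 0.2376 0.132 ] yaw 100.0 t 8.9 q7 33
shift [66.  -3.8  0.2] turn [ 0.02  0.09 -0.08]
unrotated-goal shift [66.  -3.7  0.3]
```

Emit:
drive_tool --increments "0.3 20 -4 0 0 0 0;0.3 25 0 0 0 0 0;0.3 20 0 0 0 0 0;0.3 0 0 0 0 0 0;-0.6 0 0 0 0 0 0;-0.6 0 0 0 0 0 0;-0.6 0 0 0 0 0 0;-0.6 0 0 0 0 0 0;-0.6 0 0 0 5 0 0;-0.6 0 0 0 8 0 0" --grip_force 30

```text
clock: 9.9
eef_pos: [0.4854, 0.2335, 0.0677]
ee_rot: [[0.007, 0.059, 0.998], [-0.007, 0.998, -0.059], [-1.0, -0.006, 0.008]]
ft_force: [-1.2, -2.9, -2.5]
opening: 0.0309
```

Emit:
drive_tool --increments "-0.6 0 0 0 8 0 0;-0.6 0 0 0 8 0 0;-0.6 0 0 0 8 0 0;-0.6 0 0 0 8 0 0;-0.6 0 0 0 0 0 0;-0.6 0 0 0 0 0 0"

```text
clock: 10.5
eef_pos: [0.4843, 0.2303, 0.0686]
ee_rot: [[0.005, 0.594, 0.804], [-0.014, 0.804, -0.594], [-1.0, -0.008, 0.012]]
ft_force: [0.1, -0.4, -7.4]
opening: 0.0309
```

```bash
python3 - <<'E'
from h import *
go([.478,.234,.066],47)
im,d,W,K,T=cap('wrist'); bubs(im,W,T,K)
E
```

```text
pos [0.4843 0.2303 0.0686] yaw 53.5 t 10.5 q7 -9
shift [ 2.5 -0.7 -7.4] turn [6.54 0.73 0.42]
unrotated-goal shift [ 2.6 -1.6 -7.2]
L green -18.4 23.8 bubble n 327 offset to knob mm -0.65 len 9.9
R green -18.1 24.0 bubble n 259 offset to knob mm -0.77 len 10.0
```

Emit:
drive_tool --increments "-0.6 0 0 0 6 0 0;-0.6 0 0 0 0 0 0;0.3 0 0 0 0 0 0;0.3 0 0 0 0 0 0;0.3 -40 0 0 0 0 0;0.3 -50 0 0 -8 0 0;0.3 -50 0 10 -8 0 0;0.3 -40 0 20 -8 0 0;0.3 0 0 20 -8 0 0;0.3 0 0 20 -8 0 0"

```text
clock: 11.55
eef_pos: [0.5509, 0.218, 0.2622]
ee_rot: [[0.016, -0.009, 1.0], [-0.006, 1.0, 0.009], [-1.0, -0.006, 0.016]]
ft_force: [-0.2, 0.8, -1.3]
opening: 0.0554
```

Emit:
drive_tool --increments "1 0 -50 0 -4 0 0;1 0 -50 0 -4 0 0;1 0 -50 0 0 0 0;1 0 -50 0 0 0 0;1 0 -50 0 0 0 0;1 0 -50 -10 0 0 0;1 0 -50 -20 0 0 0;1 0 -50 -20 0 0 0;1 0 -50 -20 0 0 0;1 0 0 0 0 0 0"

```text
clock: 12.55
eef_pos: [0.5613, -0.2311, 0.2708]
ee_rot: [[0.045, -0.176, 0.983], [0.003, 0.984, 0.177], [-0.999, -0.005, 0.045]]
ft_force: [-0.1, -0.4, -0.3]
opening: 0.0851
```

```bash
python3 - <<'E'
from h import *
go([.45,-.26,.2],100)
im,d,W,K,T=cap('wrist','w5'); np.savez('w5.npz',im=im,W=W,K=K,T=T)
im,d,W,K,T=cap('top'); bubs(im,W,T,K)
E
```

```text
pos [ 0.5613 -0.2311  0.2708] yaw 100.2 t 12.6 q7 94
shift [  65.5   -8.4 -117.7] turn [0.17 2.59 0.28]
unrotated-goal shift [  70.8   -9.1 -114.6]
L green -19.9 21.9 bubble n 6 offset to knob mm -0.61 len 7.1
R green -19.2 22.0 bubble n 11 offset to knob mm -0.7 len 9.6
```

View pics/w5.png

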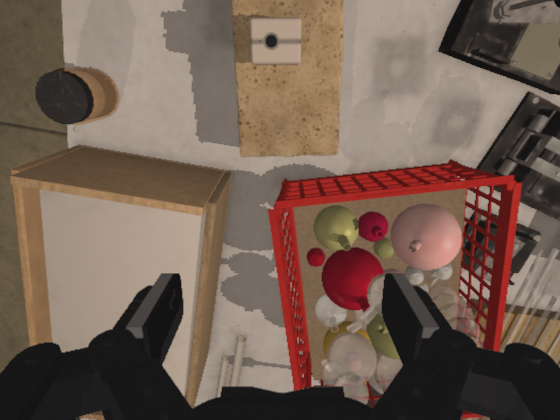

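In this view one mould, at (275,40), has its long side across the brick. I will move back towards the robot to see both.

Emit:
drive_tool --increments "1 0 0 -45 0 2.6 0.3;1 0 -5 -45 0 0 0;1 0 -5 -20 0 0 0;1 0 0 0 0 0 0;1 0 0 0 0 0 0"

```text
clock: 13.15
eef_pos: [0.4603, -0.2426, 0.2721]
ee_rot: [[0.01, -0.207, 0.978], [0.007, 0.978, 0.207], [-1.0, 0.005, 0.011]]
ft_force: [0.2, -0.1, 0.0]
opening: 0.0851
```

```bash
cat >> h.py <<'E'
def moulds(im,W,box,zr=(.070,.086)):
    x0,x1,y0,y1=box
    m=(W[...,0]>x0)&(W[...,0]<x1)&(W[...,1]>y0)&(W[...,1]<y1)&(W[...,2]>zr[0])&(W[...,2]<zr[1])&(im.astype(int).max(2)-im.astype(int).min(2)<60)
    n,l,st,c=cv2.connectedComponentsWithStats(m.astype(np.uint8))
    for i in range(1,n):
        if st[i,4]>150:
            p=W[l==i]; r=cv2.minAreaRect((p[:,:2]*1000).astype(np.float32)); print('mould n',st[i,4],'px',c[i].round(),'rect',np.round(r[0],1),np.round(r[1],1),round(r[2],1),'z',np.median(p[:,2]).round(4))
E
python3 - <<'E'
from h import *
go([.453,-.257,.2],100)
im,d,W,K,T=cap('wrist','w6'); np.savez('w6.npz',im=im,W=W,K=K,T=T)
moulds(im,W,(.33,.6,-.34,-.15))
E
```

```text
pos [ 0.4603 -0.2426  0.2721] yaw 102.0 t 13.2 q7 103
shift [ 71.9 -12.9 -11. ] turn [ 1.96  0.63 -0.29]
unrotated-goal shift [ 72.1 -12.9  -9.7]
mould n 2012 px [276.  90.] rect [ 385.7 -263.1] [40.  47.9] 23.9 z 0.0775
mould n 1718 px [269. 153.] rect [ 449.3 -257.6] [40.4 48. ] 10.2 z 0.0774
```

View pics/w6.png

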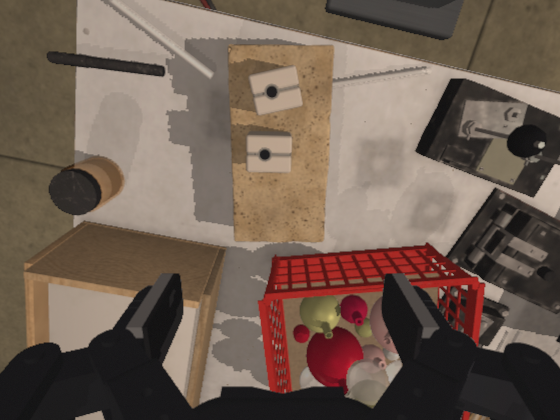

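Both moulds are on the brick at (269,153) and (276,90). The first is parallel to the brick and the second is turned about 14°.

Emit:
drive_tool --increments "1 50 -14 -8 2 0.6 -0.3;1 50 0 -5 0 0 0;1 50 0 0 0 0 0;1 40 0 0 0 0 0;1 0 0 0 0 0 0;1 0 0 0 0 0 0"

```text
clock: 13.8
eef_pos: [0.4711, -0.252, 0.0826]
ee_rot: [[0.021, -0.188, 0.982], [-0.001, 0.982, 0.188], [-1.0, -0.005, 0.021]]
ft_force: [0.5, -1.0, 0.7]
opening: 0.0853
```

```bash
python3 - <<'E'
from h import *
go([.4493,-.2576,.016],100)
E
```

```text
pos [ 0.4711 -0.252   0.0826] yaw 100.8 t 13.8 q7 85
shift [ 66.2  -1.  -23.8] turn [0.82 1.19 0.29]
unrotated-goal shift [ 66.6  -1.7 -22.4]
```

Emit:
drive_tool --increments "1 0 -1 -23 0.8 1.2 0.3;1 0 0 0 0 0 0;1 25 0 0 0 0 0;1 25 0 0 0 0 0;1 0 0 0 0 0 0"

```text
clock: 14.3
eef_pos: [0.4555, -0.2606, 0.0408]
ee_rot: [[0.016, -0.172, 0.985], [-0.008, 0.985, 0.172], [-1.0, -0.011, 0.014]]
ft_force: [-0.2, 0.4, 0.6]
opening: 0.0856
```

```bash
python3 - <<'E'
from h import *
go([.4493,-.2576,.016],100)
E
```

```text
pos [ 0.4555 -0.2606  0.0408] yaw 99.9 t 14.3 q7 80
shift [24.7  4.3 -5.9] turn [-0.1   0.81  0.64]
unrotated-goal shift [24.8  4.1 -5.6]
```

Emit:
drive_tool --increments "1 0 4 -6 0 0.8 0.6;1 12 0 0 0 0 0;1 11 0 0 0 0 0;1 0 0 0 0 0 0;-0.5 0 0 0 0 0 0;-0.5 0 0 0 0 0 0;-0.5 0 0 0 0 0 0;-0.5 0 0 0 0 0 0;-0.5 0 0 0 0 0 0" --grip_force 40

```text
clock: 15.2
eef_pos: [0.4521, -0.2594, 0.0216]
ee_rot: [[0.008, -0.17, 0.985], [-0.004, 0.985, 0.171], [-1.0, -0.006, 0.007]]
ft_force: [-0.8, 0.1, -1.0]
opening: 0.0476
```

Emit:
drive_tool --increments "-0.5 -20 0 0 0 0 0;-0.5 -45 0 0 0 0 0;-0.5 -50 0 0 0 0 0;-0.5 -50 0 20 0 0 0;-0.5 -30 0 40 0 0 0;-0.5 0 20 40 3 0 0;-0.5 0 45 10 3 0 0;-0.5 0 50 0 3 0 0;-0.5 0 50 0 3 0 0;-0.5 0 50 0 0 0 0"

```text
clock: 16.2
eef_pos: [0.5508, -0.032, 0.2173]
ee_rot: [[0.002, 0.07, 0.998], [-0.004, 0.998, -0.07], [-1.0, -0.003, 0.002]]
ft_force: [0.0, 0.6, -0.5]
opening: 0.0471
```

Emit:
drive_tool --increments "-0.5 0 50 0 0 0 0;-0.5 0 50 0 0 0 0;-0.5 0 50 0 0 0 0;-0.5 0 50 0 0 0 0;-0.5 0 50 0 0 0 0;-0.5 0 50 0 0 0 0;-0.5 0 50 0 0 0 0;-0.5 0 0 0 0 0 0"

```text
clock: 17.0
eef_pos: [0.568, 0.328, 0.2141]
ee_rot: [[-0.002, 0.06, 0.998], [-0.0, 0.998, -0.06], [-1.0, -0.0, -0.002]]
ft_force: [-0.9, 0.4, -1.0]
opening: 0.0474
```

```bash
python3 - <<'E'
from h import *
go([.583,.352,.048],88); print(robot.observe()['opening'])
E
```

```text
pos [0.568  0.328  0.2141] yaw 86.6 t 17.0 q7 27
shift [166.   25.   13.7] turn [-1.43 -0.09  0.02]
unrotated-goal shift [166.1  24.6  14.1]
0.047361873217300704
```

Emit:
drive_tool --increments "-0.5 45 22 14 0 0 0;-0.5 45 3 0 0 0 0;-0.5 35 0 0 0 0 0;-0.5 0 0 0 0 0 0;-0.5 0 0 0 0 0 0"

```text
clock: 17.5
eef_pos: [0.5818, 0.3535, 0.0908]
ee_rot: [[-0.0, 0.054, 0.999], [0.002, 0.999, -0.054], [-1.0, 0.002, -0.0]]
ft_force: [0.6, 0.1, -1.3]
opening: 0.0471
```

```bash
python3 - <<'E'
from h import *
go([.583,.352,.048],88); print(robot.observe()['opening'])
im,d,W,K,T=cap('wrist','w7')
c=im[120:]; cv2.imwrite('pics/w7.png',c[:,:,::-1])
E
```

```text
pos [0.5818 0.3535 0.0908] yaw 86.9 t 17.5 q7 21
shift [42.8 -1.5  1.3] turn [-1.09 -0.02 -0.09]
unrotated-goal shift [42.8 -1.4  1.3]
0.04706061417675387
```

View pics/w7.png

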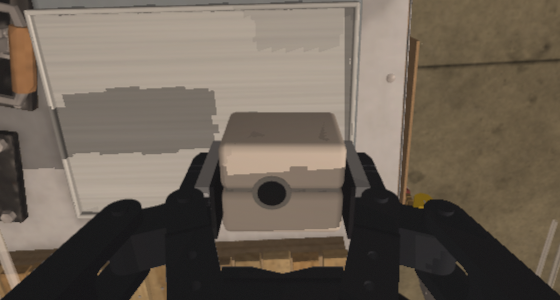

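The mould is held level between the pads above the left part of the pan.

Emit:
drive_tool --increments "-0.5 25 -1 1 0 0 0;-0.5 12 0 0 0 0 0;-0.5 5 0 0 0 0 0;-0.5 0 0 0 0 0 0"

```text
clock: 17.95
eef_pos: [0.5872, 0.3538, 0.0558]
ee_rot: [[0.01, 0.057, 0.998], [0.007, 0.998, -0.057], [-1.0, 0.008, 0.009]]
ft_force: [0.1, 0.1, -0.9]
opening: 0.0472
```

```bash
python3 - <<'E'
from h import *
go([.583,.352,.046],88); s=robot.observe();print(s['opening'],s['ft_force'])
E
```

```text
pos [0.5872 0.3538 0.0558] yaw 86.7 t 17.9 q7 19
shift [ 9.7 -2.1 -4.2] turn [-1.26  0.54 -0.44]
unrotated-goal shift [ 9.8 -1.9 -4.2]
0.047191033526833404 [ 0.07969029  0.08692764 -0.91063226]
```

Emit:
drive_tool --increments "-0.5 6 -2 -4 0 0.5 -0.4;-0.5 5 0 0 0 0 0;-0.5 0 0 0 0 0 0;-0.5 0 0 0 0 0 0"

```text
clock: 18.35
eef_pos: [0.5845, 0.3534, 0.0472]
ee_rot: [[0.004, 0.057, 0.998], [0.003, 0.998, -0.057], [-1.0, 0.003, 0.004]]
ft_force: [0.4, 0.4, -1.2]
opening: 0.0473
```

Emit:
drive_tool --increments "-0.5 1 0 0 0 0 0;0.6 0 0 0 0 0 0;0.6 0 0 0 0 0 0;0.6 0 0 0 0 0 0;0.6 -30 0 0 0 0 0;0.6 -50 0 0 0 0 0;0.6 -50 0 0 0 0 0;0.6 -40 0 -10 0 0 0;0.6 0 -30 -10 0 0 0;0.6 0 -50 0 0 0 0"

```text
clock: 19.35
eef_pos: [0.5579, 0.2837, 0.2245]
ee_rot: [[0.006, 0.046, 0.999], [0.013, 0.999, -0.046], [-1.0, 0.014, 0.005]]
ft_force: [0.8, -1.5, -0.8]
opening: 0.0682
```

Emit:
drive_tool --increments "0.6 0 -50 0 0 0 0;0.6 0 -50 0 0 0 0;0.6 0 -50 0 -4 0 0;0.6 0 -50 0 -4 0 0;0.6 0 -50 0 -4 0 0;0.6 0 -50 -10 -4 0 0;0.6 0 -50 -30 -4 0 0;0.6 0 -50 -30 -4 0 0;0.6 0 -50 -30 -3 0 0;1 0 -20 -20 0 0 0"

```text
clock: 20.35
eef_pos: [0.5146, -0.1959, 0.222]
ee_rot: [[0.018, -0.433, 0.901], [0.011, 0.901, 0.433], [-1.0, 0.002, 0.021]]
ft_force: [-0.6, -0.4, -1.2]
opening: 0.0809
```

```bash
python3 - <<'E'
from h import *
go([.45,-.25,.25],110)
im,d,W,K,T=cap('top','t2'); moulds(im,W,(.5,.66,.2,.41),(.09,.12)); bubs(im,W,T,K)
im,d,W,K,T=cap('wrist','w8'); moulds(im,W,(.33,.6,-.34,-.15))
E
```

```text
pos [ 0.5146 -0.1959  0.222 ] yaw 115.7 t 20.4 q7 102
shift [-29.8 -20.7 -81. ] turn [ 5.67  1.2  -0.2 ]
unrotated-goal shift [-28.  -28.7 -79.2]
mould n 273 px [136. 184.] rect [584.2 355.2] [49.8 41.1] 86.9 z 0.1023
L green -19.9 22.1 bubble n 5 offset to knob mm -1.37 len 4.7
R green -20.6 22.0 bubble n 11 offset to knob mm 0.0 len 9.6
mould n 2053 px [278.  17.] rect [ 393.1 -259.9] [24.5 47.7] 24.4 z 0.0775
```

Emit:
drive_tool --increments "1 0 -20 -45 -1 1.2 -0.2;1 0 0 -30 0 0 0;1 0 0 0 0 0 0;1 0 0 0 0 0 0"

```text
clock: 20.85
eef_pos: [0.4583, -0.2425, 0.2218]
ee_rot: [[0.002, -0.446, 0.895], [-0.001, 0.895, 0.446], [-1.0, -0.002, 0.001]]
ft_force: [0.2, 0.9, -0.6]
opening: 0.0857
```

```bash
python3 - <<'E'
from h import *
im,d,W,K,T=cap('wrist'); moulds(im,W,(.33,.6,-.34,-.15))
go([.3857,-.2631,.08],114)
E
```

```text
mould n 2648 px [297.  96.] rect [ 385.8 -263.2] [40. 48.] 23.9 z 0.0775
pos [ 0.4581 -0.2422  0.2216] yaw 116.5 t 20.9 q7 109
shift [141.6  13.8 -74.2] turn [2.55 0.03 0.08]
unrotated-goal shift [141.6  10.3 -74.7]
```

Emit:
drive_tool --increments "1 0 14 -40 2.5 0 0;1 45 0 -32 0 0 0;1 50 0 0 0 0 0;1 45 0 0 0 0 0;1 0 0 0 0 0 0;1 0 0 0 0 0 0"

```text
clock: 21.5
eef_pos: [0.4001, -0.2568, 0.083]
ee_rot: [[0.018, -0.417, 0.909], [-0.004, 0.909, 0.417], [-1.0, -0.011, 0.015]]
ft_force: [0.2, -0.3, 0.2]
opening: 0.085
```

```bash
python3 - <<'E'
from h import *
go([.3858,-.2632,.02],114)
E
```

```text
pos [ 0.4001 -0.2568  0.083 ] yaw 114.7 t 21.5 q7 96
shift [ 62.8   0.9 -16.6] turn [0.67 0.87 0.62]
unrotated-goal shift [ 63.    0.  -15.6]
```

Emit:
drive_tool --increments "1 0 1 -16 0.7 0.9 0.6;1 20 0 0 0 0 0;1 20 0 0 0 0 0;1 0 0 0 0 0 0;1 0 0 0 0 0 0"

```text
clock: 22.0
eef_pos: [0.392, -0.2659, 0.0515]
ee_rot: [[0.013, -0.406, 0.914], [-0.01, 0.914, 0.406], [-1.0, -0.014, 0.008]]
ft_force: [-0.5, 0.2, 0.7]
opening: 0.0853
```

```bash
python3 - <<'E'
from h import *
go([.3858,-.2632,.02],114)
E
```

```text
pos [ 0.392  -0.2659  0.0515] yaw 114.0 t 22.0 q7 92
shift [31.4  5.5 -4.8] turn [-0.03  0.43  0.81]
unrotated-goal shift [31.5  5.  -4.6]
```

Emit:
drive_tool --increments "1 8 5 -5 0 0.4 0.8;1 14 0 -1 0 0 0;1 12 0 -1 0 0 0;1 0 0 0 0 0 0;-0.5 0 0 0 0 0 0;-0.5 0 0 0 0 0 0;-0.5 0 0 0 0 0 0;-0.5 0 0 0 0 0 0;-0.5 0 0 0 0 0 0" --grip_force 40

```text
clock: 22.9
eef_pos: [0.3862, -0.2672, 0.0231]
ee_rot: [[0.008, -0.403, 0.915], [-0.005, 0.915, 0.403], [-1.0, -0.008, 0.005]]
ft_force: [0.4, -0.7, -0.8]
opening: 0.0472
```

Emit:
drive_tool --increments "-0.5 -20 0 0 0 0 0;-0.5 -45 0 0 0 0 0;-0.5 -50 0 0 0 0 0;-0.5 -50 0 20 2 0 0;-0.5 -30 0 40 4 0 0;-0.5 0 10 45 4 0 0;-0.5 0 30 35 4 0 0;-0.5 0 40 30 4 0 0;-0.5 0 50 0 4 0 0;-0.5 0 50 0 3 0 0"

```text
clock: 23.9
eef_pos: [0.5287, -0.0437, 0.2193]
ee_rot: [[0.003, 0.063, 0.998], [-0.002, 0.998, -0.063], [-1.0, -0.002, 0.004]]
ft_force: [0.7, 0.3, -0.5]
opening: 0.0476
```

Emit:
drive_tool --increments "-0.5 0 50 0 0 0 0;-0.5 0 50 0 0 0 0;-0.5 0 50 0 0 0 0;-0.5 0 50 0 0 0 0;-0.5 0 50 0 0 0 0;-0.5 0 50 0 0 0 0;-0.5 0 0 0 0 0 0;-0.5 0 0 0 0 0 0"

```text
clock: 24.7
eef_pos: [0.5407, 0.2669, 0.2172]
ee_rot: [[0.0, 0.049, 0.999], [0.001, 0.999, -0.049], [-1.0, 0.001, 0.0]]
ft_force: [0.5, -1.3, -1.7]
opening: 0.0474
```

```bash
python3 - <<'E'
from h import *
go([.584,.262,.047],88); print(robot.observe()['opening'])
E
```

```text
pos [0.5407 0.2669 0.2172] yaw 87.2 t 24.7 q7 30
shift [170.2  -2.9  43.5] turn [-0.83  0.   -0.06]
unrotated-goal shift [170.2  -3.4  43.4]
0.047365579058534
```

Emit:
drive_tool --increments "-0.5 0 -3 44 0 0 0;-0.5 45 0 0 0 0 0;-0.5 45 0 0 0 0 0;-0.5 40 0 0 0 0 0;-0.5 0 0 0 0 0 0;-0.5 0 0 0 0 0 0"

```text
clock: 25.3
eef_pos: [0.588, 0.2555, 0.0846]
ee_rot: [[0.003, 0.055, 0.998], [-0.001, 0.998, -0.055], [-1.0, -0.001, 0.003]]
ft_force: [-0.7, 0.8, -0.3]
opening: 0.0476
```

```bash
python3 - <<'E'
from h import *
go([.584,.262,.047],88); print(robot.observe()['opening'])
E
```

```text
pos [0.588  0.2555 0.0846] yaw 86.8 t 25.3 q7 26
shift [37.6  6.3 -4.5] turn [-1.16  0.17  0.06]
unrotated-goal shift [37.6  6.3 -4.2]
0.0476380099065134
```

Emit:
drive_tool --increments "-0.5 15 6 -4 0 0 0;-0.5 15 0 -1 0 0 0;-0.5 6 0 0 0 0 0;-0.5 0 0 0 0 0 0;-0.5 0 0 0 0 0 0"

```text
clock: 25.8
eef_pos: [0.5864, 0.2636, 0.0519]
ee_rot: [[0.011, 0.057, 0.998], [0.003, 0.998, -0.057], [-1.0, 0.004, 0.011]]
ft_force: [0.5, 0.1, -0.7]
opening: 0.0471
```

Next I lower it onto the pan, release, and back away towards the button.

Emit:
drive_tool --increments "-0.5 4 0 -1 0 0.5 -0.3;-0.5 2 0 0 0 0 0;-0.5 0 0 0 0 0 0;0.5 0 0 0 0 0 0;0.5 0 0 0 0 0 0;0.5 0 0 0 0 0 0;0.5 -30 0 0 0 0 0;0.5 -50 0 0 0 0 0;0.5 -40 0 -10 0 0 0;0.5 0 20 -40 0 0 0"

```text
clock: 26.8
eef_pos: [0.543, 0.2836, 0.1695]
ee_rot: [[0.005, 0.068, 0.998], [-0.002, 0.998, -0.068], [-1.0, -0.002, 0.005]]
ft_force: [0.4, 1.1, 0.2]
opening: 0.0638
```

```bash
python3 - <<'E'
from h import *
im,d,W,K,T=cap('wrist'); 
m=(np.hypot(W[...,0]-.481,W[...,1]-.31)<.013)&(W[...,2]>.076)&(W[...,2]<.09); 
hsv=cv2.cvtColor(im,cv2.COLOR_RGB2HSV)
p=W[m&(hsv[...,2]>70)]; q=np.percentile(p,[3,97],axis=0); print('btn',len(p),q.mean(0).round(4),np.ptp(q,axis=0).round(4))
moulds(im,W,(.5,.67,.2,.41),(.09,.115)); bubs(im,W,T,K)
cv2.imwrite('pics/w9.png',im[:,:,::-1])
s=robot.observe(); go([.482,.309,.12],88)
E
```

```text
btn 694 [0.4806 0.3099 0.0811] [0.0182 0.0178 0.0036]
mould n 3172 px [378. 246.] rect [581.7 354.3] [48.2 40.2] 86.4 z 0.1013
mould n 3172 px [262. 260.] rect [587.1 265.3] [48.1 40.3] 86.8 z 0.1013
L green -18.2 23.7 bubble n 127 offset to knob mm -0.46 len 9.8
R green -18.1 23.9 bubble n 133 offset to knob mm -0.04 len 10.0
pos [0.5299 0.2906 0.1685] yaw 86.9 t 26.9 q7 25
shift [ 48.7  15.9 -48.6] turn [-1.07 -0.29  0.03]
unrotated-goal shift [ 48.5  16.8 -48.5]
```

View pics/w9.png

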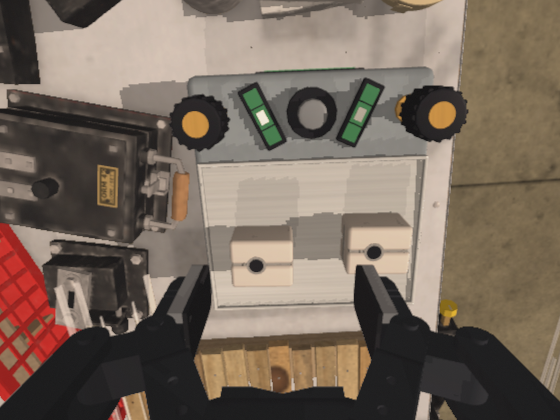

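Both moulds stand side by side on the pan, at (262,257) and (377,245), and both bubbles lie between the lines. The button is at (313,113). I will check the button's height against its housing.

```bash
python3 - <<'E'
from h import *
im,d,W,K,T=cap('wrist')
r=np.hypot(W[...,0]-.4806,W[...,1]-.3099)
for a in range(0,26,2):
    p=W[(r>=a/1e3)&(r<(a+2)/1e3)][:,2]; print(a,len(p),np.percentile(p,[10,50,90]).round(4))
E
```

```text
0 25 [0.0812 0.0817 0.0824]
2 73 [0.0809 0.0815 0.0825]
4 117 [0.0809 0.0817 0.0826]
6 174 [0.0807 0.0817 0.0828]
8 219 [0.0802 0.0812 0.0821]
10 210 [0.071  0.0727 0.0802]
12 286 [0.0708 0.0717 0.0726]
14 329 [0.0708 0.0717 0.0725]
16 376 [0.0707 0.0715 0.0724]
18 307 [0.0591 0.0631 0.0713]
20 378 [0.0588 0.0596 0.0606]
22 487 [0.0588 0.0597 0.0605]
24 521 [0.0587 0.0597 0.0607]
```

Emit:
drive_tool --increments "-1 0 16 -25 -1 0 0;-1 0 0 -24 0 0 0;-1 0 0 0 0 0 0;-1 0 0 0 0 0 0;-1 0 0 0 0 0 0"

```text
clock: 27.4
eef_pos: [0.4814, 0.3081, 0.1681]
ee_rot: [[-0.004, 0.029, 1.0], [-0.003, 1.0, -0.029], [-1.0, -0.003, -0.004]]
ft_force: [0.3, 0.0, 0.4]
opening: -0.0004
```

```bash
python3 - <<'E'
from h import *
go([.4806,.3099,.06],88); s=robot.observe();print(s['opening'],s['ft_force'])
im,d,W,K,T=cap('wrist','w10')
R=np.array(s['ee_rot']);L=(W-s['eef_pos'])@R*1000
v,u=np.where((L[...,0]<-20)&(abs(L[...,1])<30))
for uu in range(250,312,6):
    r=v[u==uu]
    if len(r): print(uu,r.min(),L[r.min()+2,uu].round(1))
E
```

```text
pos [0.4814 0.3081 0.1681] yaw 88.3 t 27.4 q7 21
shift [108.    2.1  -0.4] turn [ 0.33 -0.21  0.16]
unrotated-goal shift [108.1   1.8  -0.8]
-0.0003632264204055148 [0.34024448 0.00409432 0.37043818]
250 277 [-42.6 -12.7  -7.9]
256 269 [-35.3 -10.7  -7.5]
262 269 [-35.7  -8.1  -7.7]
268 258 [-33.   -5.6 -11.6]
274 258 [-33.   -3.  -11.6]
280 258 [-33.5  -0.3 -11.9]
286 258 [-32.8   2.3 -11.5]
292 258 [-34.    4.8 -12.2]
298 264 [-37.9   7.3 -11.3]
304 269 [-34.9  10.1  -7.3]
310 270 [-35.   12.7  -6.8]
```

```bash
python3 - <<'E'
from h import *
s=robot.observe()
im,d,W,K,T=cap('wrist')
R=np.array(s['ee_rot']);L=(W-s['eef_pos'])@R*1000
for a in range(-140,-30,10):
    m=(L[...,0]>=a)&(L[...,0]<a+10)&(d<.17)&(d>0)
    if m.any(): p=L[m]; print(a,m.sum(),np.percentile(p[:,1],[1,99]).round(),np.percentile(p[:,2],[1,99]).round())
E
```

```text
-120 2686 [-56.  58.] [-19. -12.]
-110 12268 [-55.  57.] [-18.  -3.]
-100 8718 [-47.  49.] [-18.   8.]
-90 8692 [-39.  40.] [-13.   9.]
-80 4210 [-33.  34.] [-15.   8.]
-70 1243 [-17.  19.] [-14.   9.]
-60 970 [-13.  14.] [-12.  -7.]
-50 832 [-13.  14.] [-12.  -7.]
-40 536 [-12.  14.] [-12.  -7.]
```

Emit:
drive_tool --increments "-1 40 2 -1 0 0 0;-1 40 0 0 0 0 0;-1 20 0 0 0 0 0;-1 0 0 0 0 0 0;-1 0 0 0 0 0 0"

```text
clock: 28.0
eef_pos: [0.4885, 0.3099, 0.0656]
ee_rot: [[0.002, 0.039, 0.999], [0.001, 0.999, -0.039], [-1.0, 0.001, 0.002]]
ft_force: [-1.0, -0.9, 0.4]
opening: 0.0001
```

```bash
python3 - <<'E'
from h import *
go([.4806,.3099,.05],88)
E
```

```text
pos [0.4885 0.3099 0.0656] yaw 87.8 t 28.0 q7 13
shift [15.6 -0.3 -7.9] turn [-0.25  0.13 -0.05]
unrotated-goal shift [15.6 -0.3 -7.9]
```

Emit:
drive_tool --increments "-1 5 0 -8 0 0 0;-1 5 0 0 0 0 0;-1 3 0 0 0 0 0;-1 0 0 0 0 0 0"

```text
clock: 28.4
eef_pos: [0.4823, 0.3117, 0.0551]
ee_rot: [[0.007, 0.041, 0.999], [0.004, 0.999, -0.041], [-1.0, 0.005, 0.007]]
ft_force: [-0.6, -0.3, -0.5]
opening: 0.0001
```

Emit:
drive_tool --increments "-1 5 -1 -2 0 0 0;-1 3 0 0 0 0 0;-1 0 0 0 0 0 0"

```text
clock: 28.7
eef_pos: [0.4821, 0.3119, 0.0492]
ee_rot: [[0.012, 0.041, 0.999], [0.006, 0.999, -0.041], [-1.0, 0.006, 0.012]]
ft_force: [-0.1, -0.8, 4.7]
opening: -0.0
```

Emit:
drive_tool --increments "-1 3 0 0 0 0 0;-1 2 0 0 0 0 0;-1 0 0 0 0 0 0"

```text
clock: 29.0
eef_pos: [0.4822, 0.3118, 0.0498]
ee_rot: [[0.016, 0.041, 0.999], [0.0, 0.999, -0.041], [-1.0, 0.001, 0.016]]
ft_force: [-0.0, -1.8, 3.0]
opening: 0.0003
```

Emit:
drive_tool --increments "-1 6 0 0 0 0 0;-1 7 0 0 0 0 0;-1 8 0 0 0 0 0"

```text
clock: 29.3
eef_pos: [0.4828, 0.3118, 0.0475]
ee_rot: [[0.03, 0.043, 0.999], [-0.016, 0.999, -0.043], [-0.999, -0.015, 0.03]]
ft_force: [-13.8, -14.6, 75.9]
opening: -0.0002
```

```bash
python3 - <<'E'
from h import *
s=robot.observe();print(s['eef_pos'],s['ft_force'])
im,d,W,K,T=cap('wrist')
for c in ((.4806,.3099),):
    r=np.hypot(W[...,0]-c[0],W[...,1]-c[1])
    for a in range(0,20,2):
        p=W[(r>=a/1e3)&(r<(a+2)/1e3)&(W[...,2]<.09)][:,2]; print(a,len(p),np.percentile(p,[10,50,90]).round(4) if len(p) else '')
E
```

```text
[0.4828395  0.31181263 0.04745362] [-13.75842165 -14.62541564  75.85028977]
0 0 
2 0 
4 2 [0.0741 0.0743 0.0745]
6 58 [0.0743 0.0754 0.0873]
8 238 [0.0728 0.0744 0.0878]
10 638 [0.0713 0.0793 0.0881]
12 541 [0.0711 0.072  0.0868]
14 532 [0.0709 0.0718 0.0847]
16 661 [0.0703 0.0715 0.0725]
18 1140 [0.0593 0.0646 0.0707]
```

The button is bottomed out: its cap reads about .0745, down from .0817, and the wrist force is 76 N. Backing off now.

Emit:
drive_tool --increments "-1 -10 0 0 0 0 0;-1 -30 0 0 0 0 0;-1 -40 0 0 0 0 0;-1 -40 0 0 0 -1 1;-1 -30 -10 0 0 0 0;0.5 0 0 20 0 0 0;0.5 0 0 0 0 0 0"

```text
clock: 30.05
eef_pos: [0.4949, 0.3038, 0.2088]
ee_rot: [[0.055, 0.037, 0.998], [-0.001, 0.999, -0.037], [-0.999, 0.001, 0.055]]
ft_force: [0.2, -0.4, -0.3]
opening: 0.0282
```

```bash
python3 - <<'E'
from h import *
go([.584,.265,.06],87); s=robot.observe(); print(s['opening'],s['ft_force'])
im,d,W,K,T=cap('wrist'); moulds(im,W,(.5,.67,.2,.41),(.09,.115)); bubs(im,W,T,K)
r=np.hypot(W[...,0]-.4806,W[...,1]-.3099);print('cap',np.median(W[r<.007][:,2]))
E
```

```text
pos [0.4949 0.3038 0.2088] yaw 87.9 t 30.1 q7 23
shift [153.5 -35.5  82.2] turn [ 0.85  3.13 -0.08]
unrotated-goal shift [148.8 -34.   91. ]
0.02821682283485638 [ 0.24160751 -0.3530889  -0.29262054]
mould n 1181 px [348. 265.] rect [581.8 354.4] [48.2 40.4] 86.3 z 0.101
mould n 202 px [225. 264.] rect [569.1 249.4] [ 9.5 17.8] 22.2 z 0.0996
mould n 729 px [261. 278.] rect [587.3 280.7] [17.  39.5] 87.9 z 0.1011
L green -18.1 23.6 bubble n 85 offset to knob mm -0.44 len 9.8
R green -17.9 24.1 bubble n 94 offset to knob mm -0.3 len 10.1
cap 0.3130907355610417
```

Emit:
drive_tool --increments "0.5 0 -18 45 0.8 3.1 0;0.5 20 -18 45 0 0 0;0.5 40 0 0 0 0 0;0.5 35 0 0 0 0 0;0.5 0 0 0 0 0 0;0.5 0 0 0 0 0 0"

```text
clock: 30.7
eef_pos: [0.5732, 0.265, 0.1077]
ee_rot: [[-0.015, 0.04, 0.999], [-0.003, 0.999, -0.04], [-1.0, -0.004, -0.015]]
ft_force: [0.2, 1.3, -0.3]
opening: 0.0644
```

```bash
python3 - <<'E'
from h import *
go([.587,.2653,.046],87); s=robot.observe(); print(s['opening'],s['ft_force'])
E
```

```text
pos [0.5732 0.265  0.1077] yaw 87.7 t 30.7 q7 27
shift [61.5  1.1 14.7] turn [ 0.7  -0.85  0.21]
unrotated-goal shift [61.7  1.  13.8]
0.06442881808122933 [ 0.19999521  1.3454567  -0.25174393]
```

Emit:
drive_tool --increments "0.5 0 1 15 0.7 -0.8 0.2;0.5 20 0 0 0 0 0;0.5 20 0 0 0 0 0;0.5 15 0 0 0 0 0;0.5 0 0 0 0 0 0;0.5 0 0 0 0 0 0"

```text
clock: 31.3
eef_pos: [0.5954, 0.2726, 0.0607]
ee_rot: [[0.016, 0.051, 0.999], [0.009, 0.999, -0.051], [-1.0, 0.01, 0.015]]
ft_force: [0.1, -0.6, 0.3]
opening: 0.0639
```

```bash
python3 - <<'E'
from h import *
go([.587,.2653,.046],87); s=robot.observe(); print(s['opening'],s['ft_force'])
E
```

```text
pos [0.5954 0.2726 0.0607] yaw 87.1 t 31.3 q7 24
shift [14.5 -7.9 -8.3] turn [ 0.07  0.88 -0.56]
unrotated-goal shift [14.7 -7.7 -8. ]
0.0638841287669566 [ 0.05945319 -0.60315054  0.27162651]
```

Emit:
drive_tool --increments "0.5 -3 -8 -8 0 0.9 -0.5;0.5 0 0 0 0 0 0;0.5 9 0 0 0 0 0;0.5 9 0 0 0 0 0;0.5 0 0 0 0 0 0;-0.5 0 0 0 0 0 0;-0.5 0 0 0 0 0 0;-0.5 0 0 0 0 0 0;-0.5 0 0 0 0 0 0;-0.5 0 0 0 0 0 0" --grip_force 40

```text
clock: 32.3
eef_pos: [0.5881, 0.2656, 0.0476]
ee_rot: [[0.003, 0.051, 0.999], [0.003, 0.999, -0.051], [-1.0, 0.003, 0.003]]
ft_force: [-0.5, -0.8, 0.7]
opening: 0.0471
```

Emit:
drive_tool --increments "-0.5 -20 0 0 0 0 0;-0.5 -45 0 0 0 0 0;-0.5 -50 0 0 0 0 0;-0.5 -50 0 -15 0 0 0;-0.5 -10 -40 -15 0 0 0;-0.5 0 -50 0 0 0 0;-0.5 0 -50 0 0 0 0;-0.5 0 -50 0 0 0 0;-0.5 0 -50 0 0 0 0;-0.5 0 -50 0 -4 0 0"

```text
clock: 33.3
eef_pos: [0.543, -0.017, 0.2255]
ee_rot: [[0.005, -0.04, 0.999], [0.009, 0.999, 0.04], [-1.0, 0.009, 0.006]]
ft_force: [0.7, -0.1, -1.0]
opening: 0.0477
```

Emit:
drive_tool --increments "-0.5 0 -50 0 -4 0 0;-0.5 0 -50 -5 -3 0 0;-0.5 0 -50 -10 0 0 0;-0.5 0 -50 -10 0 0 0;-0.5 0 -40 -10 0 0 0;-0.5 0 0 0 0 0 0;-0.5 0 0 0 0 0 0"

```text
clock: 34.0
eef_pos: [0.5337, -0.2712, 0.2209]
ee_rot: [[0.002, -0.153, 0.988], [0.005, 0.988, 0.153], [-1.0, 0.005, 0.003]]
ft_force: [0.6, 0.4, -0.8]
opening: 0.0476
```

```bash
python3 - <<'E'
from h import *
go([.507,-.233,.025],100); s=robot.observe(); print(s['opening'],s['ft_force'])
E
```

```text
pos [ 0.5337 -0.2712  0.2209] yaw 98.8 t 34.0 q7 94
shift [196.   40.9 -21.2] turn [-1.23  0.18 -0.28]
unrotated-goal shift [195.9  42.3 -19.7]
0.047638086941883914 [ 0.62111917  0.35718318 -0.82367612]
```

Emit:
drive_tool --increments "-0.5 0 40 -21 -1.2 0 0;-0.5 45 0 0 0 0 0;-0.5 45 0 0 0 0 0;-0.5 45 0 0 0 0 0;-0.5 20 0 0 0 0 0;-0.5 0 0 0 0 0 0;-0.5 0 0 0 0 0 0"

```text
clock: 34.7
eef_pos: [0.5117, -0.2244, 0.0655]
ee_rot: [[0.011, -0.186, 0.983], [0.006, 0.983, 0.186], [-1.0, 0.004, 0.012]]
ft_force: [0.1, 0.4, -1.3]
opening: 0.0472
```

```bash
python3 - <<'E'
from h import *
go([.507,-.233,.025],100); s=robot.observe(); print(s['opening'],s['ft_force'])
E
```

```text
pos [ 0.5117 -0.2244  0.0655] yaw 100.7 t 34.7 q7 80
shift [40.4 -7.7 -6.7] turn [ 0.71  0.7  -0.22]
unrotated-goal shift [40.5 -7.6 -6.1]
0.04722095532839198 [ 0.0609383   0.37554194 -1.29319406]
```

Emit:
drive_tool --increments "-0.5 15 -8 -7 0.5 0.7 0;-0.5 15 0 0 0 0 0;-0.5 9 0 0 0 0 0;-0.5 0 0 0 0 0 0;-0.5 0 0 0 0 0 0"

```text
clock: 35.2
eef_pos: [0.5095, -0.2348, 0.027]
ee_rot: [[0.005, -0.176, 0.984], [0.001, 0.984, 0.176], [-1.0, 0.0, 0.005]]
ft_force: [0.0, -0.3, -0.4]
opening: 0.0476
```

```bash
python3 - <<'E'
from h import *
go([.507,-.233,.024],100); s=robot.observe(); print(s['opening'],s['ft_force'])
E
```

```text
pos [ 0.5095 -0.2348  0.027 ] yaw 100.2 t 35.2 q7 77
shift [ 3.   2.2 -2.2] turn [ 0.16  0.31 -0.  ]
unrotated-goal shift [ 3.   2.2 -2.2]
0.04755447153123479 [ 0.01202559 -0.29185075 -0.43919965]
```

Emit:
drive_tool --increments "-0.5 3 2 -2 0 0 0;-0.5 0 0 0 0 0 0;0.6 0 0 0 0 0 0;0.6 0 0 0 0 0 0;0.6 0 0 0 0 0 0;0.6 -30 0 0 0 0 0;0.6 -50 0 0 0 0 0;0.6 -50 0 0 0 0 0;0.6 -50 0 0 0 0 0;0.6 0 40 10 4 0 0"

```text
clock: 36.2
eef_pos: [0.5093, -0.1984, 0.2094]
ee_rot: [[0.005, -0.095, 0.996], [0.0, 0.996, 0.095], [-1.0, -0.0, 0.005]]
ft_force: [1.2, 0.7, 0.0]
opening: 0.0682
```

Emit:
drive_tool --increments "0.6 0 50 10 4 0 0;0.6 0 50 0 4 0 0;0.6 0 50 0 0 0 0;0.6 0 50 0 0 0 0;0.6 0 50 0 0 0 0;0.6 0 50 0 0 0 0;0.6 0 50 0 0 0 0;0.6 0 50 0 0 0 0;0.6 0 50 0 0 0 0;0.6 0 50 0 0 0 0"

```text
clock: 37.2
eef_pos: [0.54, 0.3014, 0.2141]
ee_rot: [[0.019, 0.066, 0.998], [-0.006, 0.998, -0.066], [-1.0, -0.004, 0.019]]
ft_force: [0.2, -0.3, 0.8]
opening: 0.0682
```

```bash
python3 - <<'E'
from h import *
im,d,W,K,T=cap('wrist'); moulds(im,W,(.5,.67,.2,.41),(.09,.115)); bubs(im,W,T,K)
r=np.hypot(W[...,0]-.4806,W[...,1]-.3099);print('cap',np.median(W[r<.007][:,2]) if (r<.007).any() else None)
im,d,W,K,T=cap('top'); moulds(im,W,(.33,.6,-.34,-.15))
go([.582,.3544,.1],86.5); s=robot.observe(); print(s['opening'],s['ft_force'])
E
```

```text
mould n 2466 px [345. 228.] rect [581.9 354.4] [48.3 40.3] 86.4 z 0.1013
L green -18.1 23.9 bubble n 97 offset to knob mm -0.54 len 10.0
R green -18.0 24.0 bubble n 107 offset to knob mm -0.08 len 10.2
cap 0.08168842208996685
mould n 252 px [349. 209.] rect [ 508.5 -230.5] [39.6 48.7] 10.0 z 0.078
pos [0.5379 0.3104 0.2156] yaw 86.9 t 37.3 q7 26
shift [116.7  45.7  39.3] turn [ 0.37  1.12 -0.32]
unrotated-goal shift [115.6  46.6  41.3]
0.06836642551446394 [-0.98246036 -0.12130858  0.23806169]
```

Mould 2 lies on the brick, the button is out and the scale is level. Next is mould 1.

Emit:
drive_tool --increments "0.6 0 46 20 0 1 -0.3;0.6 40 0 20 0 0 0;0.6 45 0 0 0 0 0;0.6 25 0 0 0 0 0;0.6 0 0 0 0 0 0;0.6 0 0 0 0 0 0"

```text
clock: 37.9
eef_pos: [0.577, 0.3479, 0.1035]
ee_rot: [[0.003, 0.049, 0.999], [-0.001, 0.999, -0.049], [-1.0, -0.001, 0.003]]
ft_force: [-0.6, 0.1, -0.1]
opening: 0.0683
```

```bash
python3 - <<'E'
from h import *
go([.582,.3544,.046],86.5); s=robot.observe(); print(s['opening'],s['ft_force'])
E
```

```text
pos [0.577  0.3479 0.1035] yaw 87.2 t 37.9 q7 21
shift [57.5  6.8  4.5] turn [0.72 0.18 0.03]
unrotated-goal shift [57.5  6.8  4.6]
0.06833667742256437 [-0.55885935  0.07517442 -0.13957168]
```

Emit:
drive_tool --increments "0.6 10 7 5 0.7 0.2 0;0.6 15 0 0 0 0 0;0.6 10 0 0 0 0 0;0.6 0 0 0 0 0 0;0.6 0 0 0 0 0 0"

```text
clock: 38.4
eef_pos: [0.5855, 0.3566, 0.0708]
ee_rot: [[0.006, 0.063, 0.998], [0.004, 0.998, -0.063], [-1.0, 0.004, 0.006]]
ft_force: [0.2, 0.3, -0.5]
opening: 0.0683
```

```bash
python3 - <<'E'
from h import *
go([.582,.3544,.046],86.5); s=robot.observe(); print(s['opening'],s['ft_force'])
E
```

```text
pos [0.5855 0.3566 0.0708] yaw 86.4 t 38.4 q7 19
shift [24.8 -2.5 -3.5] turn [-0.12  0.32 -0.24]
unrotated-goal shift [24.8 -2.4 -3.4]
0.0683410383849724 [ 0.24054861  0.27259763 -0.46753182]
```

Emit:
drive_tool --increments "0.6 5 -2 -4 0 0.3 -0.2;0.6 11 0 0 0 0 0;0.6 9 0 0 0 0 0;0.6 0 0 0 0 0 0;-0.5 0 0 0 0 0 0;-0.5 0 0 0 0 0 0;-0.5 0 0 0 0 0 0;-0.5 0 0 0 0 0 0;-0.5 0 0 0 0 0 0" --grip_force 40

```text
clock: 39.3
eef_pos: [0.5812, 0.3548, 0.0444]
ee_rot: [[0.001, 0.063, 0.998], [0.001, 0.998, -0.063], [-1.0, 0.001, 0.001]]
ft_force: [0.8, 0.0, -1.1]
opening: 0.0473
```

Emit:
drive_tool --increments "-0.5 -20 0 0 0 0 0;-0.5 -45 0 0 0 0 0;-0.5 -50 0 0 0 0 0;-0.5 -50 0 -15 0 0 0;-0.5 -10 -40 -15 0 0 0;-0.5 0 -50 0 0 0 0;-0.5 0 -50 0 0 0 0;-0.5 0 -50 0 0 0 0;-0.5 0 -50 0 0 0 0;-0.5 0 -50 0 0 0 0"

```text
clock: 40.3
eef_pos: [0.5343, 0.0758, 0.2362]
ee_rot: [[0.016, 0.041, 0.999], [0.012, 0.999, -0.042], [-1.0, 0.013, 0.016]]
ft_force: [0.7, -0.2, -1.1]
opening: 0.0477
```

Emit:
drive_tool --increments "-0.5 0 -50 0 -4 0 0;-0.5 0 -50 0 -4 0 0;-0.5 0 -50 0 -4 0 0;-0.5 0 -50 -10 0 0 0;-0.5 0 -50 -20 0 0 0;-0.5 0 -45 -25 0 0 0;-0.5 0 0 -30 0 0 0;-0.5 0 0 0 0 0 0;-0.5 0 0 0 0 0 0"

```text
clock: 41.2
eef_pos: [0.4796, -0.2373, 0.2442]
ee_rot: [[0.029, -0.164, 0.986], [-0.001, 0.986, 0.164], [-1.0, -0.005, 0.029]]
ft_force: [-0.4, -0.6, -0.3]
opening: 0.0474
```

```bash
python3 - <<'E'
from h import *
go([.433,-.247,.025],100); s=robot.observe(); print(s['opening'],s['ft_force'])
im,d,W,K,T=cap('wrist'); moulds(im,W,(.33,.6,-.34,-.15))
E
```

```text
pos [ 0.4796 -0.2373  0.2442] yaw 99.4 t 41.2 q7 95
shift [217.8  -0.7 -53.9] turn [-0.57  1.66  0.32]
unrotated-goal shift [219.2  -1.4 -47.6]
0.04735511419920071 [-0.43971104 -0.59256586 -0.34396464]
mould n 1780 px [283. 196.] rect [ 507.1 -232.3] [40.3 47.7] 10.4 z 0.0774
```

Emit:
drive_tool --increments "-0.5 0 0 -48 -0.5 1.7 0.3;-0.5 45 0 0 0 0 0;-0.5 50 0 0 0 0 0;-0.5 50 0 0 0 0 0;-0.5 35 0 0 0 0 0;-0.5 0 0 0 0 0 0;-0.5 0 0 0 0 0 0"

```text
clock: 41.95
eef_pos: [0.4466, -0.2422, 0.0662]
ee_rot: [[0.018, -0.185, 0.983], [-0.007, 0.983, 0.185], [-1.0, -0.01, 0.016]]
ft_force: [0.9, 0.4, -2.0]
opening: 0.0474
```

```bash
python3 - <<'E'
from h import *
go([.433,-.247,.022],100); s=robot.observe(); print(s['opening'],s['ft_force'])
E
```

```text
pos [ 0.4466 -0.2422  0.0662] yaw 100.6 t 42.0 q7 80
shift [ 44.   -1.7 -14.9] turn [0.65 0.94 0.58]
unrotated-goal shift [ 44.2  -2.4 -14.2]
0.04740371995297051 [ 0.85440911  0.35314013 -2.02918794]
```

Emit:
drive_tool --increments "-0.5 12 -2 -15 0.5 0.9 0.6;-0.5 15 0 0 0 0 0;-0.5 10 0 0 0 0 0;-0.5 4 0 0 0 0 0;-0.5 0 0 0 0 0 0"

```text
clock: 42.45
eef_pos: [0.4368, -0.2496, 0.0295]
ee_rot: [[0.01, -0.176, 0.984], [-0.005, 0.984, 0.176], [-1.0, -0.007, 0.009]]
ft_force: [0.8, 0.6, -0.4]
opening: 0.0479
```

```bash
python3 - <<'E'
from h import *
go([.433,-.247,.022],100); s=robot.observe(); print(s['opening'],s['ft_force'])
E
```

```text
pos [ 0.4368 -0.2496  0.0295] yaw 100.1 t 42.5 q7 76
shift [ 7.5  3.2 -3.3] turn [0.11 0.51 0.41]
unrotated-goal shift [ 7.5  3.2 -3.3]
0.0478650988409529 [ 0.78579493  0.60992155 -0.39249038]
```

Emit:
drive_tool --increments "-0.5 4 2 -3 0 0.5 0.4;-0.5 5 0 0 0 0 0;-0.5 0 0 0 0 0 0"

```text
clock: 42.75
eef_pos: [0.4339, -0.2488, 0.0211]
ee_rot: [[0.001, -0.175, 0.985], [-0.001, 0.985, 0.175], [-1.0, -0.001, 0.001]]
ft_force: [0.2, -0.7, -1.0]
opening: 0.0477
```

Emit:
drive_tool --increments "0.6 0 0 0 0 0 0;0.6 0 0 0 0 0 0;0.6 0 0 0 0 0 0;0.6 -30 0 0 0 0 0;0.6 -50 0 0 0 0 0;0.6 -50 0 0 0 0 0;0.6 -50 0 0 0 0 0;0.6 0 0 20 0 0 0;0.6 0 0 0 0 0 0"

```text
clock: 43.65
eef_pos: [0.4541, -0.2453, 0.2078]
ee_rot: [[0.001, -0.175, 0.985], [-0.001, 0.985, 0.175], [-1.0, -0.001, 0.0]]
ft_force: [0.2, 0.1, 0.2]
opening: 0.0685
```

```bash
python3 - <<'E'
from h import *
im,d,W,K,T=cap('wrist'); moulds(im,W,(.3,.6,-.34,-.15))
cv2.imwrite('pics/w11.png',im[:,:,::-1])
im,d,W,K,T=cap('top','t3'); moulds(im,W,(.3,.6,-.34,-.15)); bubs(im,W,T,K); print(robot.observe()['clock'],robot.observe()['ft_force'])
r=np.hypot(W[...,0]-.4806,W[...,1]-.3065);print('cap',np.median(W[r<.006][:,2]))
cv2.imwrite('pics/fin.png',np.hstack([cv2.resize(cv2.imread('pics/w11.png'),(400,300)),cv2.resize(im[:,:,::-1],(400,300))]))
E
```

```text
mould n 2450 px [283. 163.] rect [ 435.  -247.7] [39.3 48.1] 9.8 z 0.0775
mould n 2047 px [285. 239.] rect [ 506.7 -232.1] [39.7 48. ] 10.5 z 0.0774
mould n 250 px [349. 209.] rect [ 508.7 -230. ] [39.7 48.4] 9.5 z 0.078
L green -19.9 22.1 bubble n 4 offset to knob mm -0.72 len 3.6
R green -20.6 22.0 bubble n 11 offset to knob mm 0.0 len 9.6
43.75 [-0.18325544 -0.01554058 -0.18907913]
cap 0.0815893559356351
```

View pics/fin.png

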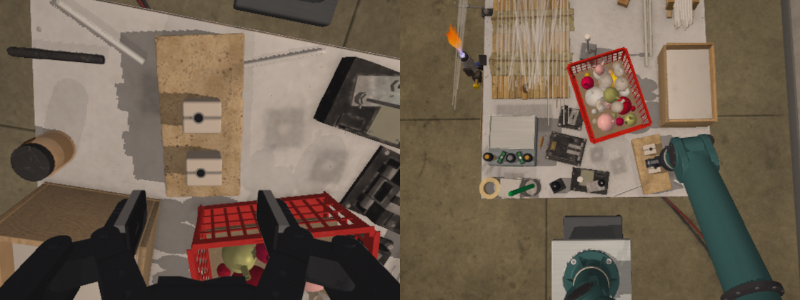

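Both moulds lie on the brick side by side, at (202,117) and (204,172) in the left half. The pan is empty, the button is out, the bubbles are level, and the jar and ball stand are in place. Handing in.

```bash
python3 -c "
from rig import robot
print(robot.sign_off())"
```

```text
the job is handed in; nothing more can be done
None
```

The job is handed in. The scale was levelled with the pan empty and both moulds present were weighed together. The record button was pressed and sprang back, and the moulds are back on the firebrick. The robot's clock stood at about 44 s of the 210 s allowed.

**What I did**
- I turned the left screw about 70° anticlockwise and the right screw about 52° clockwise.
- I set the two moulds side by side on the pan and pressed the button once.
- I then put both moulds back on the brick, 73 mm apart and parallel to its sides.

**Last checks**
- **Bubbles:** left about −0.7 mm and right about 0 mm from centre, against the 3.2 mm limit. That last reading was coarse, taken with the top camera from very few pixels. A closer wrist-camera reading a few seconds earlier gave −0.5 and −0.1 mm.
- **Button:** the cap was at 81.6 mm, so it is fully out. While pressed it read about 74.5 mm, down from 81.7 mm.
- **Moulds:** their tops were at 77.5 mm, so both lie directly on the brick.
- **Bystanders:** in the last picture the salt jar and ball stand look unmoved. I did not measure them.

**What disagreed or went wrong**
- In the wrist picture the fingertips ended about 30 mm short of the reported TCP. My first grasp of the left knob closed in the air above it, so I took all later heights from the pictures.
- The press peaked at 76 N at the wrist, more than needed but under the 120 N limit.
- I saw no grip slip and no mould knocked aside.

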